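Stow bearing caps under the lift-and-slide cover

ROBOT

A 6-joint arm with a two-finger parallel gripper is mounted at the origin on the work surface. World frame = base frame: x ahead of the robot, y to its left, z up, the work surface at z = 0. Lengths are in m, angles in degrees, forces in N, time in s.
With the tool pointing down it reaches from about 0.3 to 0.75 m from the base axis. Payload 8.5 kg.
Tool frame: the origin (TCP) lies at the very end of the fingers, on their centre line; the grasp point (between the pads) lies grasp_offset behind it (grasp_offset is the distance from the TCP to the grasp point, in m); x points along the fingers, z is the direction in which the jaws open and shut, and the axes are right-handed (so a half turn about x gives the same grasp; the last joint's range is limited). The gripper opens to 85 mm and grips with 20 to 120 N. Pads are 22 mm wide; open, the fingers measure 114 mm over their backs; the gripper's body (76 mm by 85 mm) begins 54 mm behind the grasp point. The pads swing forward as they close: fully open they stand 13 mm farther back than shut.
Start: joints at [-80.117, 21.807, 74.336, -0, 83.858, -12.336], TCP at [0.208, -0.509, 0.231] pointing down, gripper open.
Joint ranges: [-178.18, 178.18], [-50.72, 133.34], [12.68, 142.11], [-81.47, 261.47], [9.98, 163.14], [-165.26, 165.26]. Speed limits (degrees/s): [136.94, 136.94, 180, 180, 180, 180].

INTERFACE

Orientations are given as a 3x3 rotation matrix whose columns are the frame's x, y, z axes.
In Python, from rig import observe, get_image, close_job, recognise, grasp_offset gives the robot as it stands.
- The arm moves only by the tool drive_tool, never from a script. Its argument "targets" is a list that holds one entry, the list of rows, each a list of 7 numbers: the shift along the tool's x, y, z in units of 50 mm (1.0 is 50 mm), then the turn, a rotation vector about the tool's x, y, z in rad, then the opening, from -1 (shut) to 1 (fully open), so that 0 is half open. A call has 1 to 5 rows; each row shifts and turns the commanded pose from where the row before left it, along the tool's axes as they then stand; what a row does not reach is not made up. A row lasts 1/10 s, in which the tool goes at most 50 mm and 8.59 degrees, less where a joint would pass 70% of its speed; a pose out of reach is approached as far as the arm can. A call is refused whole if a number of a shift passes 1 or a number of a turn 0.15, either way. A call with a gripper value outside its range is refused whole. The fingers move at their own pace and stop on an object; "force" is the grip in N (left out, the last holds). Time passes only in rows, so rows that do not move let the fingers close. It gives the time, the measured TCP pose, the force and the opening at its end, in the units of the state.
- observe(): the state, without advancing time (a new reading comes with each control period).
- get_image(name): name is "scene" or "top" or "wrist"; returns a dict with "image" (480x640x3 uint8, red, green, blue), "fx", "fy", "cx", "cy" (pixels), "rvec" (rotation vector, rad) and "tvec" (3), from world to camera coordinates, as OpenCV has them. Camera axes: x right, y down, z forward; pixel columns grow to the right and rows downward; lengths in m; the calibration is good to about 2 mm. A picture is of the moment at which its call begins. There is no depth.
- close_job(): hands the job in, once; it reports no verdict.
Trained networks look in a picture, given as the dict that the camera call returned (one of the last four; its "shot" number tells which), for a name from the list of things; names that differ only in an ending like _2 or _b are one class to them, and where a whole thing is asked for, a point or a joint stands for the part that bears it (a point fixed in the world has none). Each returns a list of dicts, best first, with "p" (0 to 1); they miss things now and then, are a little off and sometimes report something else, mostly with a low value. They report only what shows in the picture. A call takes as long as a camera call. They do not tell look-alikes from the thing itself.
- recognise(label, picture): "at" ([column, row] as shares, 0 to 1, of the picture: columns of its width, rows of its height, amid what is visible of it).
The state is a dict: "time_s": time; "q": joint angles; "qvel": joint speeds; "joint_efforts": joint torques, N m; "position": TCP position; "tool_rot": TCP orientation; "ft_force": force on the tool from outside, world axes, zero at the start; "wrist_torque": the same for the moment, N m; "grip_width": finger opening in m.
Only numpy, scipy, OpenCV 4.12 (cv2) and the standard library are available. Lean on these libraries where they do the work, as an engineer would, in place of code of your own. Each camera call takes 0.05 s, during which the arm holds its last target.

TASK

Put all the loose aluminium bearing caps on the bench away in the steel storage chest: swing its latch aside, lift the sunken cover off its seat and slide it along its channels until the well is fully clear, then lower the caps one by one, flat and lengthwise between the corner posts, onto the pile already in there, gently, feeling for contact, without dropping or ramming them. Then slide the cover back, let it down flush in its seat and swing the latch fully back over it. Do not knock over or shove away the other things on the bench.

Things in the scene. Friction and masses are not known exactly. Their poses are not given: they have to be found in the camera images.
- chest: Grey steel chest fixed to the bench, 222 mm (its x) by 367 mm (y, from -91 to +276), 150 mm high. Origin: at bench height below the centre of the well, z up; heights here are above the bench. Well: open at the top, 176 (x) by 148 mm (y), floor at 30 mm. Round its mouth runs a seat ledge at 122 mm on which the cover lies, sunk. Seat recess in y: -83 to +83 mm.
- well_floor (a point): Centre of the well's floor, below the centre of the fixed pile of like caps, which lies lengthwise along the chest's x. The pile's top is 4 to 20 mm above this point, different each time, not reported. Four thin steel corner posts, up to 84 mm above this point, at x = +-42 to 62 mm, y = +-41 to 47 mm, keep the caps from straying.
- deck (a point): Centre of the deck where the cover is parked, at chest y = 175 mm, 130 mm above the bench (8 mm above the seat); flat from chest y = 83 to a stop at 268 mm.
- channel (a point): Top of the near channel's lip (chest x = -101 mm), 150 mm above the bench, at chest y = 92 mm. Two channels run along the chest's y over seat and deck at x = +-103 mm; their lips overhang inward to x = +-91 mm, underside at 146 mm, so the cover cannot come out: it has 24 mm of height over the seat, 16 mm over the deck. Stops end them at y = -83 and +268 mm.
- cover: Loose steel cover plate 200 (x) by 160 (y) by 6 mm, 0.6 kg, with a black bar handle. Origin: centre of its underside; axes as the chest's when seated. Seated, it lies 122 mm above the bench at the chest's x = y = 0 with 3 mm play all round. To slide, it must be lifted more than 8 mm and less than 18 mm; parked, its y is about +170 mm in the chest's frame (possible: up to 188 mm).
- cover_handle (a point): Centre of the cover's handle bar, 42 mm above the cover's underside. The bar is 90 mm long along the cover's x, 14 mm thick in y and 18 mm high, with free space beneath except for two feet at x = +-36 mm.
- latch (a joint): Angle of the turning latch at the chest's -y end (rad): 0 = closed, the arm points to the chest's +y over the cover's edge and holds it down; grows clockwise seen from above, to 1.65; at 1.5 the arm points to the chest's +x, clear of the cover. It stays where it is left (friction about 0.05 N m). Pivot: vertical axis at chest x = 0, y = -105 mm.
- latch_post (a point): Point on the axis of the latch's upright round steel post, 14 mm in diameter, 45 mm from the pivot; the post rises from 137 to 179 mm above the bench and this point is at 161 mm. The latch's flat arm, 18 mm wide, lies below it.
- cap1: Loose aluminium bearing cap lying on the bench (one of up to four, alike; may be absent), 130 mm long (x), 16 mm high, 0.15 to 0.3 kg. Two end feet, each 28 mm long, 54 mm wide and 16 mm high, joined by a bridge 76 mm long and 44 mm wide (y) from 6 to 16 mm above the underside. Origin: centre of the underside; z up. Grip it across the 44 mm bridge.
- cap2: Loose aluminium bearing cap lying on the bench (one of up to four, alike; may be absent), 130 mm long (x), 16 mm high, 0.15 to 0.3 kg. Two end feet, each 28 mm long, 54 mm wide and 16 mm high, joined by a bridge 76 mm long and 44 mm wide (y) from 6 to 16 mm above the underside. Origin: centre of the underside; z up. Grip it across the 44 mm bridge.
- cap3: Loose aluminium bearing cap lying on the bench (one of up to four, alike; may be absent), 130 mm long (x), 16 mm high, 0.15 to 0.3 kg. Two end feet, each 28 mm long, 54 mm wide and 16 mm high, joined by a bridge 76 mm long and 44 mm wide (y) from 6 to 16 mm above the underside. Origin: centre of the underside; z up. Grip it across the 44 mm bridge.
- cap4: Loose aluminium bearing cap lying on the bench (one of up to four, alike; may be absent), 130 mm long (x), 16 mm high, 0.15 to 0.3 kg. Two end feet, each 28 mm long, 54 mm wide and 16 mm high, joined by a bridge 76 mm long and 44 mm wide (y) from 6 to 16 mm above the underside. Origin: centre of the underside; z up. Grip it across the 44 mm bridge.
- jar: Bystander: clear jar with grey lid, 60 mm in diameter, 85 mm high, to be left alone. Origin: centre of underside.
- sleeve: Bystander: upright steel sleeve, 68 mm in diameter, 60 mm high, to be left alone. Origin: centre of underside.
- can: Bystander: green can, 66 mm in diameter, 110 mm high, to be left alone. Origin: centre of underside.
There are look-alikes about, which are no part of the job. What is shaped like the cap4 but purple is not meant.

How it is judged (in metres and radians):
On the way, in this order (a step that is already met when the one before it is completed fails the run):
1. the latch is swung aside, clear of the cover (value of joint latch above 1.1 rad), for 0.1 s.
2. the cover is slid in its channels clear of the well, onto the deck (y of cover in the frame of chest above 0.15 m and z of cover in the frame of chest below 0.142 m), for 0.2 s.
3. all caps lie flat on the pile in the well (horizontal distance between each of cap1, cap2, cap3, cap4 and well_floor below 0.035 m and angle between each of cap1, cap2, cap3, cap4's own z axis and vertical below 0.12 rad and z of each of cap1, cap2, cap3, cap4 in the frame of chest below 0.104 m and angle between the x axis of each of cap1, cap2, cap3, cap4 and the x axis of chest, either way round below 0.45 rad and linear speed of each of cap1, cap2, cap3, cap4 below 0.03 m/s and y of cover in the frame of chest above 0.12 m), for 0.3 s.
4. the cover is back, down in its seat (y of cover in the frame of chest between -0.008 and 0.008 m and z of cover in the frame of chest below 0.1255 m and angle between cover's own z axis and vertical below 0.04 rad), for 0.2 s.
At the end, for the whole second after the job is handed in: Every cap present lies flat (within 0.12 rad) in the well, within 35 mm of its centre and lengthwise along the chest's x within 0.45 rad; the cover is seated (within 8 mm in y, underside no more than 3.5 mm above the seat, level); the latch is closed (below 0.25 rad); all at rest (all of step 4 and horizontal distance between each of cap1, cap2, cap3, cap4 and well_floor below 0.035 m and angle between each of cap1, cap2, cap3, cap4's own z axis and vertical below 0.12 rad and z of each of cap1, cap2, cap3, cap4 in the frame of chest below 0.104 m and angle between the x axis of each of cap1, cap2, cap3, cap4 and the x axis of chest, either way round below 0.45 rad and linear speed of each of cap1, cap2, cap3, cap4 below 0.03 m/s and value of joint latch below 0.25 rad and linear speed of cover below 0.02 m/s and velocity of joint latch below 0.05 rad/s); the robot touches nothing.
It fails at once if a cap is dropped over the chest (over 0.5 m/s with nothing touching it, a fall of some 15 mm) ((horizontal distance between cap1 and well_floor below 0.1 m and linear speed of cap1 above 0.5 m/s and contact force between cap1 and anything else below 0.5 N) or (horizontal distance between cap2 and well_floor below 0.1 m and linear speed of cap2 above 0.5 m/s and contact force between cap2 and anything else below 0.5 N) or (horizontal distance between cap3 and well_floor below 0.1 m and linear speed of cap3 above 0.5 m/s and contact force between cap3 and anything else below 0.5 N) or (horizontal distance between cap4 and well_floor below 0.1 m and linear speed of cap4 above 0.5 m/s and contact force between cap4 and anything else below 0.5 N)).
It fails at once if a cap is rammed into the chest (over 150 N between a cap and the chest or its pile) (contact force between any of cap1, cap2, cap3, cap4 and chest above 150 N).
It fails at once if the jar, the sleeve or the can is knocked over or shoved more than 60 mm (angle between any of jar, sleeve, can's own z axis and vertical above 0.5 rad or distance of any of jar, sleeve, can from where it was at the start of the episode above 0.06 m).
Of cap1, cap2, cap3, cap4 only 2 to 4 are there at a start; the rules pass over those that are not, and their reading is None.
At some moment in a run one of cap1, cap2, cap3, cap4 may be knocked a few centimetres aside while the robot is not near it.
It also fails if it takes over 210 s, if anything falls off the work surface, if the arm or the gripper's body presses on something with over 40 N, if the wrist force passes 120 N, or if a joint passes its speed limit or range.

## Working session

There is one attempt and no reset: what is moved stays moved. The work goes in short steps, Python scripts to look and compute and a tool call to move; the robot and the scene stay as the last step left them, time stands still between calls to the robot, and variables do not carry over. Pictures are saved under pics/ and viewed, and the job is handed in when it is done.

Besides the shell and the picture viewer there is one more tool, called after "Emit:" as name([rows], argument=value, ...), one row to a line, values as JSON. drive_tool: Moves the arm, as the interface text tells. Its arguments: {"type":"object","properties":{"targets":{"type":"array"},"force":{"type":"number"}},"required":["targets"]}

```bash
ls; mkdir -p pics; cat > h.py <<'E'
import numpy as np, cv2
from rig import *
def P(d):
    R=cv2.Rodrigues(np.array(d["rvec"],float))[0]; t=np.array(d["tvec"],float).reshape(3)
    return R,t
def save(d,n): cv2.imwrite("pics/"+n+".png",cv2.cvtColor(d["image"],cv2.COLOR_RGB2BGR))
def ray(d,uv):
    R,t=P(d); v=R.T@np.array([(uv[0]-d["cx"])/d["fx"],(uv[1]-d["cy"])/d["fy"],1.]); return -R.T@t, v/np.linalg.norm(v)
def atz(d,uv,z):
    c,v=ray(d,uv); return c+v*(z-c[2])/v[2]
def proj(d,p):
    R,t=P(d); q=R@np.array(p,float)+t; return np.array([d["fx"]*q[0]/q[2]+d["cx"],d["fy"]*q[1]/q[2]+d["cy"]])
def tri(l):
    A=np.zeros((3,3));b=np.zeros(3)
    for d,uv in l:
        c,v=ray(d,uv); M=np.eye(3)-np.outer(v,v); A+=M;b+=M@c
    x=np.linalg.solve(A,b); return x,[np.round(proj(d,x)-uv,1) for d,uv in l]
def rec(n,d):
    return [(round(r["p"],2),np.round(np.array(r["at"])*[640,480],1).tolist()) for r in recognise(n,d)]
E
python3 - <<'E'
from h import *
np.set_printoptions(precision=4,suppress=True)
s=observe(); print(s); print(grasp_offset)
for n in ["scene","top","wrist"]:
    d=get_image(n); save(d,n+"0"); R,t=P(d); print(n,d["fx"],-R.T@t,d["shot"])
    for k in ["chest","cover","cover_handle","latch","latch_post","cap1","jar","sleeve","can","deck","channel","well_floor"]:
        try: print(k,rec(k,d))
        except Exception as e: print(k,e)
E
```

```text
pics
{'time_s': 0.0, 'q': array([-80.1171,  21.8416,  74.386 ,   0.0003,  83.8568, -12.3356]), 'qvel': array([ 0.0554, -0.1118, -0.0822,  0.0376, -0.0167,  0.0225]), 'joint_efforts': array([  0.0004, -44.8466, -23.1277,  -0.0002,   0.0049,   0.    ]), 'position': array([ 0.2079, -0.5089,  0.2307]), 'tool_rot': array([[-0.0002,  0.9257,  0.3781],
       [ 0.0015,  0.3781, -0.9257],
       [-1.    ,  0.0003, -0.0014]]), 'ft_force': array([-0.7545, -0.4343, -0.0507]), 'wrist_torque': array([-0.0263, -0.0317,  0.0478]), 'grip_width': 0.085075355501638}
0.0187
scene 444.4368323192565 [1.4362 0.2077 1.0141] 1
chest [(0.89, [321.6, 248.4])]
cover [(0.62, [280.6, 223.5])]
cover_handle [(0.64, [283.7, 222.0])]
latch [(0.57, [255.7, 219.5])]
latch_post [(0.47, [259.2, 216.9])]
cap1 [(0.8, [195.5, 220.3]), (0.63, [462.6, 229.9]), (0.57, [142.6, 231.1]), (0.56, [422.7, 252.5]), (0.49, [283.0, 225.7])]
jar []
sleeve [(0.76, [126.5, 262.9])]
can [(0.96, [408.0, 292.3]), (0.54, [326.7, 251.1]), (0.22, [258.1, 218.8])]
deck [(0.97, [326.5, 246.7])]
channel [(0.64, [322.8, 245.0])]
well_floor [(0.73, [323.8, 248.7]), (0.6, [142.2, 232.3])]
top 584.8666055964168 [0.3746 0.0742 1.7116] 2
chest [(0.61, [290.3, 243.6])]
cover [(0.86, [347.8, 244.1])]
cover_handle [(0.89, [346.9, 239.2]), (0.38, [293.8, 241.3])]
latch [(0.47, [377.4, 236.9])]
latch_post [(0.52, [377.9, 239.2])]
cap1 [(0.79, [450.3, 278.4]), (0.74, [153.6, 298.9]), (0.68, [290.0, 245.6]), (0.61, [500.8, 255.4]), (0.61, [211.0, 258.4])]
jar [(0.78, [260.3, 304.5]), (0.7, [291.2, 241.6])]
sleeve [(0.79, [494.1, 196.4]), (0.65, [295.9, 244.7])]
can [(0.6, [223.0, 196.8])]
deck [(0.58, [290.9, 245.3])]
channel [(0.9, [295.2, 241.3])]
well_floor [(0.92, [295.7, 241.3])]
wrist 367.0024420368256 [ 0.2793 -0.4803  0.374 ] 3
chest []
cover []
cover_handle []
latch []
latch_post []
cap1 []
jar []
sleeve []
can []
deck []
channel []
well_floor []
```

View pics/scene0.png

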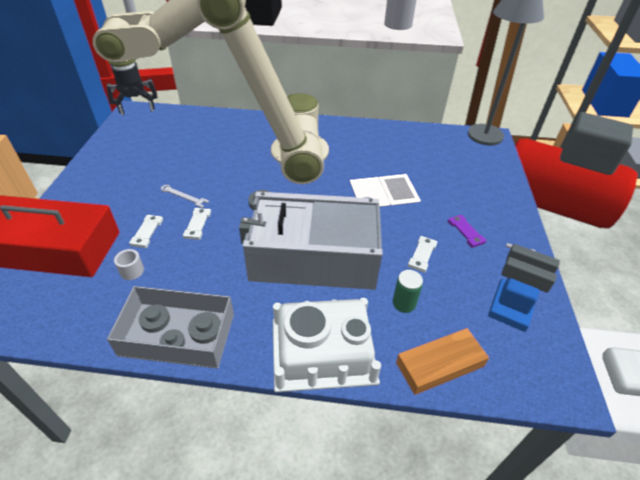

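View pics/top0.png

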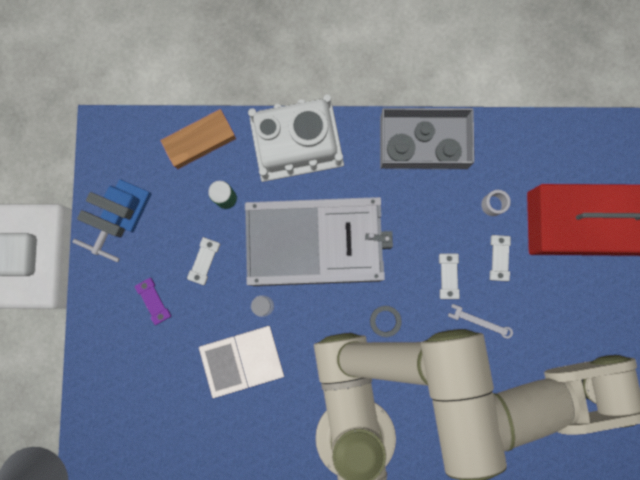

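View pics/wrist0.png

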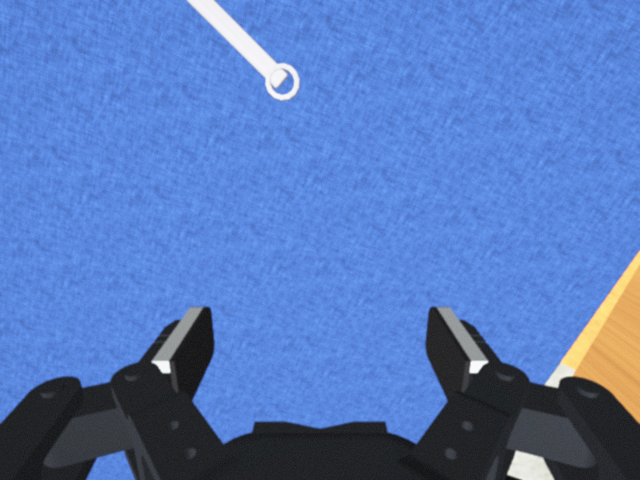

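Scene shows the chest at (315,240) with the latch at its left end, and white caps at (146,231), (197,222) and (423,253). Top shows those caps at (500,257), (449,276) and (204,261). The purple look-alike is at (152,300) in top and (467,230) in scene, and the jar is at (262,305) in top. The wrist view shows only the spanner. Next I'll measure the chest.

```bash
python3 - <<'E'
from h import *
np.set_printoptions(precision=4,suppress=True)
d=get_image("top"); s=get_image("scene")
im=cv2.cvtColor(d["image"],cv2.COLOR_RGB2BGR)
a=im[185:300,235:405]; cv2.imwrite("pics/a1.png",cv2.resize(a,None,fx=4.7,fy=4.7,interpolation=cv2.INTER_CUBIC))
im2=cv2.cvtColor(s["image"],cv2.COLOR_RGB2BGR)
a=im2[180:300,230:395]; cv2.imwrite("pics/a2.png",cv2.resize(a,None,fx=4.7,fy=4.7,interpolation=cv2.INTER_CUBIC))
for n,l in [("caps",[(204,261),(449,276),(500,257)])]:
    for p in l: print(n,atz(d,p,.016))
for p,q in [((204,261),(423,253)),((449,276),(197,222)),((500,257),(146,231))]: print(tri([(d,p),(s,q)]))
# caps by mask
E
```

```text
caps [0.4984 0.4439 0.016 ]
caps [ 0.4622 -0.2675  0.016 ]
caps [ 0.5187 -0.4154  0.016 ]
(array([0.4989, 0.4464, 0.0103]), [array([-0.4, -0. ]), array([-0.4,  0. ])])
(array([ 0.4624, -0.2684,  0.0136]), [array([ 0.1, -0. ]), array([0.1, 0. ])])
(array([ 0.5194, -0.4176,  0.0094]), [array([ 0.1, -0. ]), array([0.1, 0. ])])
```

View pics/a1.png

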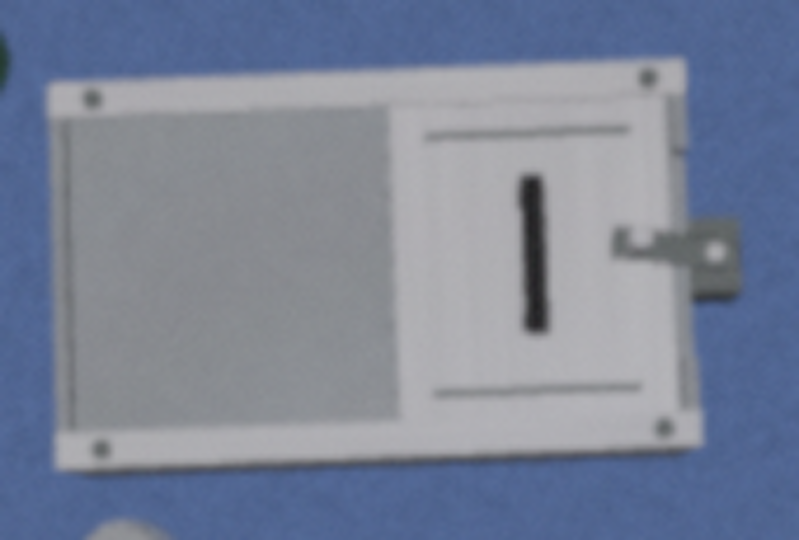

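View pics/a2.png

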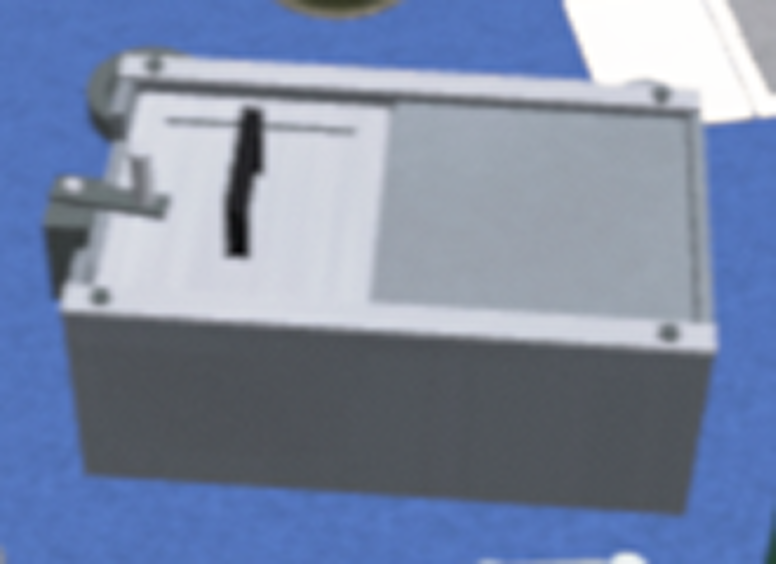

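```bash
python3 - <<'E'
from h import *
from scipy.optimize import least_squares
np.set_printoptions(precision=4,suppress=True)
d=get_image("top"); s=get_image("scene")
C=[(.111,.276,.15),(.111,-.091,.15),(-.111,.276,.15),(-.111,-.091,.15)]
t=np.array([(47,83),(685,58),(57,470),(703,446)])/4.7+[235,185]
q=np.array([(718,350),(62,310),(700,90),(122,55)])/4.7+[230,180]
def W(p,c): 
    co,si=np.cos(p[2]),np.sin(p[2]); return [p[0]+co*c[0]-si*c[1],p[1]+si*c[0]+co*c[1],c[2]+p[3]]
def f(p,both=True):
    r=[proj(d,W(p,c))-t[i] for i,c in enumerate(C)]
    if both: r+=[proj(s,W(p,c))-q[i] for i,c in enumerate(C)]
    return np.ravel(r)
r=least_squares(f,[.5,.05,0,0]);p=r.x;print(p,np.degrees(p[2]),r.fun)
r=least_squares(lambda x:f([*x,0]),[.5,.05,0]);p=[*r.x,0];print(p,r.fun)
for n,c in [("handle",(0,0,.164)),("post",(0,-.06,.179)),("pivot",(0,-.105,.15)),("well",(0,0,.03)),("deck",(0,.175,.13))]:
    w=W(p,c); print(n,np.round(w,4),(proj(d,w)-[235,185])*4.7,(proj(s,w)-[230,180])*4.7)
# caps and jar
for m,l in [("cap",None)]:
  hsv=cv2.cvtColor(d["image"],cv2.COLOR_RGB2HSV)
  M=((hsv[...,1]<60)&(hsv[...,2]>150)).astype(np.uint8)
  n,L,S,ce=cv2.connectedComponentsWithStats(M)
  for i in range(1,n):
    if 250<S[i,4]<1500:
      ys,xs=np.nonzero(L==i); pts=np.array([atz(d,(x,y),.016)[:2] for x,y in zip(xs,ys)])
      rr=cv2.minAreaRect(pts.astype(np.float32)*1000)
      u,sv,v=np.linalg.svd(pts-pts.mean(0),full_matrices=False)
      print(ce[i],S[i,4],pts.mean(0),rr,np.degrees(np.arctan2(v[0,1],v[0,0])))
E
```

```text
[ 0.5504  0.0276  0.0495 -0.0017] 2.833842334125551 [-0.0137  0.307  -0.4566  0.1781 -0.1265 -0.1022 -0.2273 -0.336  -0.5631
  0.2168 -0.4984  0.0791  0.1609 -0.5117  0.1336  0.0372]
[np.float64(0.5508013657513249), np.float64(0.027577097375371142), np.float64(0.04942689247683348), 0] [-0.1059  0.0547 -0.4111 -0.0759 -0.2208 -0.2737 -0.1797 -0.509  -0.4773
 -0.0929 -0.5859 -0.24    0.2354 -0.8463  0.0734 -0.303 ]
handle [0.5508 0.0276 0.164 ] [533.9967 252.7164] [242.9138 165.0333]
post [ 0.5538 -0.0323  0.179 ] [641.8014 245.466 ] [140.7438 140.5754]
pivot [ 0.556  -0.0773  0.15  ] [717.0639 248.2106] [ 69.6459 171.8496]
well [0.5508 0.0276 0.03  ] [527.2614 277.3076] [250.1437 317.9409]
deck [0.5422 0.2024 0.13  ] [230.1656 271.2864] [534.7859 223.2125]
[332.2545 146.161 ] 385 [0.8439 0.0734] ((864.5416259765625, 68.12570190429688), (68.76821899414062, 202.2613525390625), 78.82122039794922) 174.35594058763294
[218.8425 190.9711] 381 [0.7059 0.4068] ((707.2335815429688, 407.81683349609375), (63.16362762451172, 62.13038635253906), 1.6068979501724243) -112.65196569285587
[499.9331 257
[... 255 characters left out ...]
51055908203), 70.70204162597656) 160.7232818476439
[448.8668 275.6608] 796 [ 0.4632 -0.2671] ((463.8523864746094, -266.450439453125), (130.04151916503906, 57.763065338134766), 0.5708364844322205) -179.88626641530158
[480.0311 321.6722] 482 [ 0.3324 -0.3545] ((330.9828796386719, -356.17645263671875), (189.0158233642578, 36.85498046875), 68.70073699951172) -111.22943288787448
[329.5473 362.0683] 952 [0.2131 0.0752] ((214.56927490234375, 64.7017822265625), (112.28058624267578, 97.01555633544922), 6.963096618652344) -168.7179301023513
[386.0467 431.321 ] 514 [ 0.0232 -0.0857] ((19.714752197265625, -87.71531677246094), (161.2303466796875, 38.50816345214844), 11.94568920135498) -166.69410805425926
```

Choice check: the candidates for caps are the three white pieces in top at (204,261), (449,276) and (500,257), plus the purple one at (152,300), which is excluded. Chest fit residuals are under 0.9 px. I'll make a planning helper and a close crop of the caps.

```bash
cat >> h.py <<'E'
CH=np.array([.5508,.0276]); CY=0.0494
def chw(x,y):
    c,s=np.cos(CY),np.sin(CY); return np.array([CH[0]+c*x-s*y,CH[1]+s*x+c*y])
def state():
    s=observe(); z=s["tool_rot"][:,2]; return s,np.array(s["position"]),np.arctan2(z[1],z[0])
def plan(xyz,yawdeg,step=.04,grip=1.0,start=None,n=None):
    s,p,psi=state()
    if start is not None: p,psi=np.array(start[:3],float),np.radians(start[3])
    g=np.array(xyz,float); dy=np.radians(yawdeg)-psi
    if n is None: n=int(max(np.ceil(np.linalg.norm(g-p)/step),np.ceil(abs(dy)/.14),1))
    rows=[];pt=p.copy();a=psi;p0=p.copy();a0=psi
    for i in range(1,n+1):
        w=p0+(g-p0)*i/n; wa=a0+dy*i/n; e=w-pt
        c,s_=np.cos(a),np.sin(a)
        tx,ty,tz=-e[2],-s_*e[0]+c*e[1],c*e[0]+s_*e[1]
        r=[round(float(v)/.05,2) for v in (tx,ty,tz)]; tr=round(float(-(wa-a)),2)
        pt=pt+np.array([c*r[2]-s_*r[1],s_*r[2]+c*r[1],-r[0]])*.05; a-=tr
        rows.append([v+0.0 for v in r]+[tr+0.0,0,0,grip])
    for i in range(0,n,5): print(str(rows[i:i+5]).replace(" ",""))
    print("end",np.round(pt,4),round(np.degrees(a),2))
E
python3 - <<'E'
from h import *
d=get_image("top"); im=cv2.cvtColor(d["image"],cv2.COLOR_RGB2BGR)
cv2.imwrite("pics/b1.png",np.hstack([cv2.resize(im[y-35:y+35,x-30:x+30],None,fx=4,fy=4) for x,y in [(204,261),(449,276),(500,257)]]))
w=chw(0,-.06); print(w); plan([*w,.23],2.83,grip=-.1)
E
```

```text
[ 0.55376279 -0.0323268 ]
[[0.0,0.67,-0.41,-0.08,0,0,-0.1],[0.0,0.7,-0.36,-0.08,0,0,-0.1],[0.01,0.72,-0.31,-0.09,0,0,-0.1],[0.0,0.75,-0.23,-0.08,0,0,-0.1],[0.0,0.77,-0.18,-0.08,0,0,-0.1]]
[[0.0,0.77,-0.11,-0.08,0,0,-0.1],[0.0,0.79,-0.05,-0.09,0,0,-0.1],[0.0,0.78,0.01,-0.08,0,0,-0.1],[0.01,0.78,0.09,-0.08,0,0,-0.1],[0.0,0.77,0.14,-0.08,0,0,-0.1]]
[[0.0,0.76,0.21,-0.08,0,0,-0.1],[0.0,0.74,0.26,-0.09,0,0,-0.1],[0.0,0.71,0.33,-0.08,0,0,-0.1],[0.0,0.69,0.39,-0.08,0,0,-0.1],[0.01,0.65,0.44,-0.08,0,0,-0.1]]
end [ 0.5538 -0.0323  0.2298] 2.69
```

View pics/b1.png

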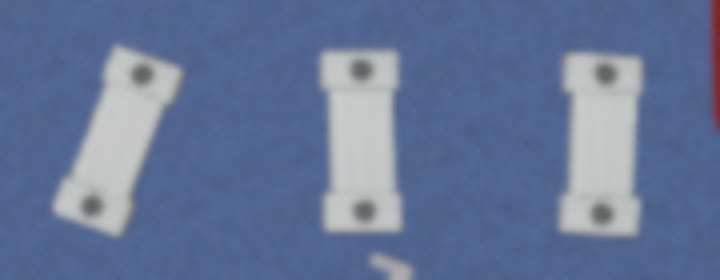

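The crop shows three white caps with dark screw marks at both ends, so they are the ones wanted. Now moving to above the latch post.

Emit:
drive_tool([
  [[0.0,0.67,-0.41,-0.08,0,0,-0.1],[0.0,0.7,-0.36,-0.08,0,0,-0.1],[0.01,0.72,-0.31,-0.09,0,0,-0.1],[0.0,0.75,-0.23,-0.08,0,0,-0.1],[0.0,0.77,-0.18,-0.08,0,0,-0.1]],
])

```text
time_s: 2.7
position: [0.3241, -0.3487, 0.2309]
tool_rot: [[0.0, 0.696, 0.718], [-0.0, 0.718, -0.696], [-1.0, -0.0, 0.0]]
ft_force: [0.5, -0.1, -0.0]
grip_width: 0.0385
```

Emit:
drive_tool([
  [[0.0,0.77,-0.11,-0.08,0,0,-0.1],[0.0,0.79,-0.05,-0.09,0,0,-0.1],[0.0,0.78,0.01,-0.08,0,0,-0.1],[0.01,0.78,0.09,-0.08,0,0,-0.1],[0.0,0.77,0.14,-0.08,0,0,-0.1]],
])

```text
time_s: 3.2
position: [0.4392, -0.19, 0.2305]
tool_rot: [[0.0, 0.352, 0.936], [-0.0, 0.936, -0.352], [-1.0, -0.0, 0.0]]
ft_force: [1.1, -0.0, 0.5]
grip_width: 0.0388
```

Emit:
drive_tool([
  [[0.0,0.76,0.21,-0.08,0,0,-0.1],[0.0,0.74,0.26,-0.09,0,0,-0.1],[0.0,0.71,0.33,-0.08,0,0,-0.1],[0.0,0.69,0.39,-0.08,0,0,-0.1],[0.01,0.65,0.44,-0.08,0,0,-0.1]],
])

```text
time_s: 3.7
position: [0.5547, -0.0307, 0.23]
tool_rot: [[0.0, -0.05, 0.999], [-0.0, 0.999, 0.05], [-1.0, -0.0, 0.0]]
ft_force: [0.9, -0.4, 0.1]
grip_width: 0.0385
```

Emit:
drive_tool([
  [[0,0,0,0,0,0,-0.1]],
])

```text
time_s: 3.8
position: [0.5554, -0.029, 0.2294]
tool_rot: [[0.0, -0.053, 0.999], [0.001, 0.999, 0.053], [-1.0, 0.001, 0.0]]
ft_force: [0.2, -1.5, -0.2]
grip_width: 0.0383
```

```bash
python3 - <<'E'
from h import *
np.set_printoptions(precision=4,suppress=True)
d=get_image("wrist"); save(d,"w1"); t=get_image("top"); save(t,"top1")
for k in ["latch_post","cover_handle"]: print(k,rec(k,d))
print(proj(d,[*chw(0,-.06),.179]),proj(d,[*chw(0,0),.173]),state())
w=chw(0,-.06); plan([*w,.148],2.83,grip=-.1)
E
```

```text
latch_post [(0.77, [324.3, 269.8])]
cover_handle [(0.59, [313.3, 136.1])]
[315.8708 272.5308] [316.0674 163.9597] ({'time_s': 4.0, 'q': array([-15.6358,  22.3192,  73.7682,  -0.0152,  83.9256, -18.2496]), 'qvel': array([-0.7533, -0.3376,  0.0697,  0.1522,  0.021 ,  0.0094]), 'joint_efforts': array([  0.8674, -44.9863, -23.208 ,   0.027 ,  -0.0021,  -0.0004]), 'position': array([ 0.5534, -0.0329,  0.2298]), 'tool_rot': array([[-0.0003, -0.0456,  0.999 ],
       [-0.0002,  0.999 ,  0.0456],
       [-1.    , -0.0002, -0.0003]]), 'ft_force': array([-0.3332, -0.9712, -0.8519]), 'wrist_torque': array([ 0.0229,  0.0385, -0.0512]), 'grip_width': 0.038823264055474475}, array([ 0.5534, -0.0329,  0.2298]), np.float64(0.04564705091885087))
[[0.55,0.0,0.0,0.0,0,0,-0.1],[0.54,0.01,0.01,0.0,0,0,-0.1],[0.55,0.0,0.0,0.0,0,0,-0.1]]
end [ 0.5539 -0.0324  0.1478] 2.62
```

View pics/w1.png

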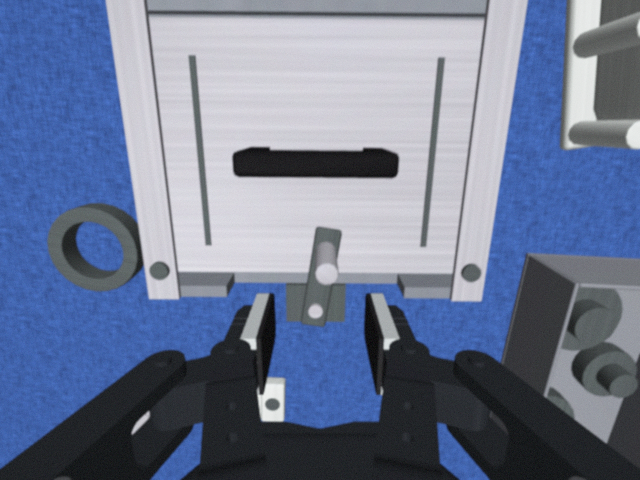

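View pics/top1.png

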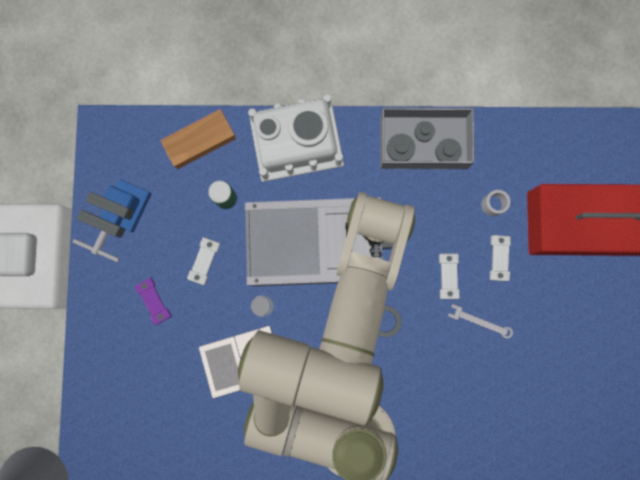

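The wrist view shows the post at (326,272), about 5 mm to +x of the exact closed position, so the latch starts at about 0.1 rad. The handle at (315,163) is as predicted. Top shows no further cap where the arm stood before. Descending around the post.

Emit:
drive_tool([
  [[0.55,0.0,0.04,0.05,0,0,-0.1],[0.54,0.01,0.04,0.05,0,0,-0.1],[0.55,0.0,0.04,0,0,0,-0.1],[0,0,0,0,0,0,-0.8],[0,0,0,0,0,0,-0.8]],
], force=20)

```text
time_s: 4.5
position: [0.5596, -0.0326, 0.1484]
tool_rot: [[-0.0, 0.054, 0.999], [-0.0, 0.999, -0.054], [-1.0, -0.0, -0.0]]
ft_force: [-1.5, -3.0, -16.7]
grip_width: 0.0129
```

Emit:
drive_tool([
  [[0,0,0,0,0,0,-0.8],[0,0,0,0,0,0,-0.8]],
])

```text
time_s: 4.7
position: [0.5595, -0.0326, 0.1482]
tool_rot: [[-0.0, 0.054, 0.999], [-0.001, 0.999, -0.054], [-1.0, -0.001, -0.0]]
ft_force: [-1.4, -4.8, -9.1]
grip_width: 0.0132
```

Emit:
drive_tool([
  [[0,-0.01,0.13,0.15,0,0,-0.8],[0,-0.01,0.13,0.15,0,0,-0.8],[0,-0.01,0.14,0.15,0,0,-0.8],[0,-0.01,0.13,0.15,0,0,-0.8],[0,-0.01,0.14,0.15,0,0,-0.8]],
])

```text
time_s: 5.2
position: [0.5885, -0.0471, 0.1481]
tool_rot: [[-0.004, 0.724, 0.69], [-0.003, 0.69, -0.724], [-1.0, -0.004, -0.001]]
ft_force: [-9.7, -9.5, -5.6]
grip_width: 0.0131
```

Emit:
drive_tool([
  [[0,-0.01,0.13,0.15,0,0,-0.8],[0,-0.01,0.14,0.15,0,0,-0.8],[0,-0.01,0.13,0.15,0,0,-0.8],[0,-0.01,0.14,0.15,0,0,-0.8],[0,0,0,0,0,0,-0.8]],
])

```text
time_s: 5.7
position: [0.5997, -0.0701, 0.1481]
tool_rot: [[-0.005, 0.987, 0.162], [0.0, 0.162, -0.987], [-1.0, -0.005, -0.001]]
ft_force: [-11.5, -1.9, -3.4]
grip_width: 0.0134
```

```bash
python3 - <<'E'
from h import *
s,p,a=state(); d=p[:2]-chw(0,-.105); c,si=np.cos(CY),np.sin(CY); print(p,np.degrees(a),s["ft_force"],s["grip_width"],np.linalg.norm(d),"latch",np.arctan2(c*d[0]+si*d[1],-si*d[0]+c*d[1]))
E
```

```text
[ 0.59966192 -0.07009127  0.14812669] -80.68016748003626 [-11.46040901  -1.87888766  -3.44849646] 0.013379015565876668 0.044263353121233646 latch 1.4572509926972361
```

Latch is at about 1.46 rad. Releasing it and going to the handle.

Emit:
drive_tool([
  [[0,0,0,0,0,0,-0.1],[0,0,0,0,0,0,-0.1],[-0.5,0,0,0,0,0,-0.1],[-0.6,0,0,0,0,0,-0.1],[0,0,0,0,0,0,-0.1]],
])

```text
time_s: 6.2
position: [0.6036, -0.0696, 0.208]
tool_rot: [[0.01, 0.986, 0.168], [-0.003, 0.168, -0.986], [-1.0, 0.009, 0.004]]
ft_force: [1.0, -0.4, 0.8]
grip_width: 0.0382
```

```bash
python3 - <<'E'
from h import *
np.set_printoptions(precision=4,suppress=True)
d=get_image("wrist"); save(d,"w2")
for k in ["latch_post","cover_handle"]: print(k,rec(k,d))
c=chw(0,0)
plan([*c,.2],-87.17,grip=-.1)
plan([*c,.145],-87.17,grip=-.1,start=[*c,.2,-87.17])
E
```

```text
latch_post [(0.66, [318.4, 285.7])]
cover_handle [(0.7, [138.4, 261.4])]
[[0.02,-0.23,-0.69,0.04,0,0,-0.1],[0.02,-0.25,-0.69,0.04,0,0,-0.1],[0.02,-0.28,-0.67,0.04,0,0,-0.1]]
end [0.5509 0.0277 0.2   ] -87.25
[[0.55,0.0,0.0,0.0,0,0,-0.1],[0.55,0.0,0.0,0.0,0,0,-0.1]]
end [0.5508 0.0276 0.145 ] -87.17
```

View pics/w2.png

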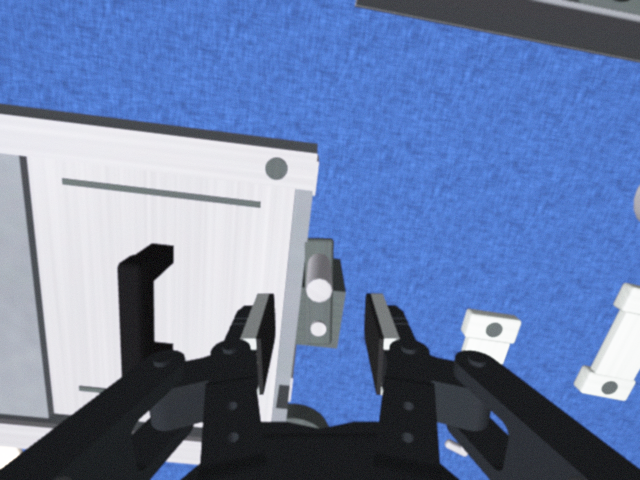

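The wrist view shows the latch arm at (318,285), clear of the cover edge, with the handle at (138,300).

Emit:
drive_tool([
  [[0.02,-0.23,-0.69,0.04,0,0,-0.1],[0.02,-0.25,-0.69,0.04,0,0,-0.1],[0.02,-0.28,-0.67,0.04,0,0,-0.1],[0,0,0,0,0,0,-0.1]],
])

```text
time_s: 6.75
position: [0.5488, 0.0308, 0.1993]
tool_rot: [[-0.002, 0.999, 0.051], [0.001, 0.051, -0.999], [-1.0, -0.002, -0.001]]
ft_force: [-0.6, 0.1, -0.3]
grip_width: 0.0385
```

```bash
python3 - <<'E'
from h import *
np.set_printoptions(precision=4,suppress=True)
d=get_image("wrist"); save(d,"w3")
for k in ["cover_handle"]: print(k,rec(k,d))
c=chw(0,0)
print(proj(d,[*c,.173]),state()[1:])
plan([*c,.145],-87.17,grip=-.1)
E
```

```text
cover_handle [(0.78, [322.7, 210.8])]
[325.5411 282.3321] (array([0.5508, 0.0278, 0.1995]), np.float64(-1.521324166009906))
[[0.55,0.0,0.0,0.0,0,0,-0.1],[0.54,0.0,0.0,0.0,0,0,-0.1]]
end [0.5508 0.0278 0.145 ] -87.17
```

View pics/w3.png

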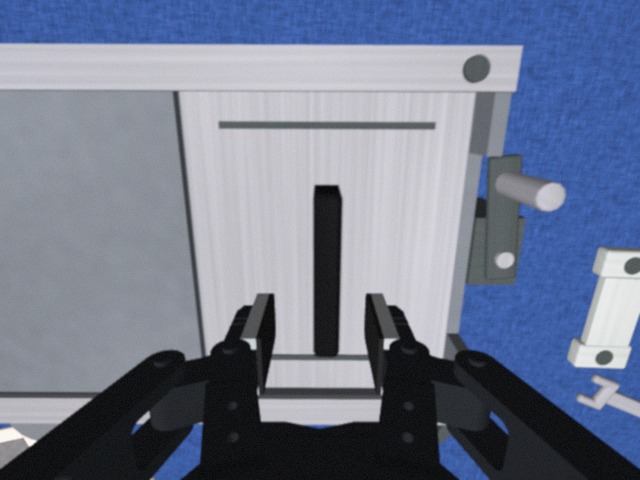

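The handle is centred between the fingers at (327,272). Descending and gripping.

Emit:
drive_tool([
  [[0.55,0,0,0,0,0,-0.1],[0.54,0,0,0,0,0,-0.1],[0,0,0,0,0,0,-0.9],[0,0,0,0,0,0,-0.9],[0,0,0,0,0,0,-0.9]],
], force=80)

```text
time_s: 7.35
position: [0.5513, 0.027, 0.1459]
tool_rot: [[0.001, 0.999, 0.047], [-0.0, 0.047, -0.999], [-1.0, 0.001, 0.0]]
ft_force: [-0.6, 0.4, -6.0]
grip_width: 0.0125
```

Emit:
drive_tool([
  [[0,0,0,0,0,0,-0.9],[-0.06,0,0,0,0,0,-0.9],[-0.1,0,0,0,0,0,-0.9],[-0.1,0,0,0,0,0,-0.9],[0,0,0,0,0,0,-0.9]],
])

```text
time_s: 7.85
position: [0.5513, 0.0275, 0.1594]
tool_rot: [[0.002, 0.999, 0.048], [-0.0, 0.048, -0.999], [-1.0, 0.002, 0.0]]
ft_force: [0.3, 0.2, -5.2]
grip_width: 0.0126
```

Emit:
drive_tool([
  [[0,0,-0.2,0,0,0,-0.9],[0,0,-0.4,0,0,0,-0.9],[0,0,-0.4,0,0,0,-0.9],[0,0,-0.4,0,0,0,-0.9],[0,0,-0.4,0,0,0,-0.9]],
])

```text
time_s: 8.35
position: [0.5462, 0.1189, 0.1581]
tool_rot: [[-0.001, 0.999, 0.048], [0.0, 0.048, -0.999], [-1.0, -0.001, -0.0]]
ft_force: [0.2, -0.2, -7.0]
grip_width: 0.0127
```

Emit:
drive_tool([
  [[0,0,-0.4,0,0,0,-0.9],[0,0,-0.4,0,0,0,-0.9],[0,0,-0.4,0,0,0,-0.9],[0,0,-0.3,0,0,0,-0.9],[0,0,-0.1,0,0,0,-0.9]],
])

```text
time_s: 8.85
position: [0.5423, 0.199, 0.1581]
tool_rot: [[-0.0, 0.999, 0.05], [0.0, 0.05, -0.999], [-1.0, -0.0, -0.0]]
ft_force: [-0.3, -1.0, -6.0]
grip_width: 0.0127
```

Emit:
drive_tool([
  [[0,0,0,0,0,0,-0.9],[0.06,0,0,0,0,0,-0.9],[0.05,0,0,0,0,0,-0.9]],
])

```text
time_s: 9.15
position: [0.5429, 0.1966, 0.1529]
tool_rot: [[0.0, 0.999, 0.047], [-0.0, 0.047, -0.999], [-1.0, 0.0, 0.0]]
ft_force: [-10.0, -0.7, 17.4]
grip_width: 0.0126
```

Contact with the deck is felt at +17 N. Releasing and lifting.

Emit:
drive_tool([
  [[0,0,0,0,0,0,-0.1],[0,0,0,0,0,0,-0.1],[-0.6,0,0,0,0,0,0.2],[-0.9,0,0,0,0,0,0.2],[-0.9,0,0,0,0,0,0.2]],
])

```text
time_s: 9.65
position: [0.5426, 0.197, 0.2747]
tool_rot: [[0.0, 0.999, 0.047], [-0.0, 0.047, -0.999], [-1.0, 0.0, 0.0]]
ft_force: [0.3, -0.1, -0.3]
grip_width: 0.0512
```

```bash
python3 - <<'E'
from h import *
c=chw(0,.0); plan([*c,.27],-87.17,grip=.2)
E
```

```text
[[0.02,0.0,0.68,0.0,0,0,0.2],[0.02,0.0,0.68,0.0,0,0,0.2],[0.02,0.0,0.68,0.0,0,0,0.2],[0.02,0.0,0.67,0.0,0,0,0.2],[0.01,0.0,0.68,0.0,0,0,0.2]]
end [0.5507 0.0277 0.2702] -87.28
```

Emit:
drive_tool([
  [[0.02,-0.2,0.68,0,0,0,0.2],[0.02,-0.2,0.68,0,0,0,0.2],[0.02,-0.2,0.68,0,0,0,0.2],[0.02,-0.2,0.67,0,0,0,0.2],[0.01,-0.2,0.68,0,0,0,0.2]],
])

```text
time_s: 10.15
position: [0.5005, 0.0242, 0.2689]
tool_rot: [[0.002, 0.999, 0.048], [-0.0, 0.048, -0.999], [-1.0, 0.002, 0.0]]
ft_force: [1.0, 0.0, 0.8]
grip_width: 0.0512
```

Emit:
drive_tool([
  [[0,0,0,0,0,0,0.2]],
])

```text
time_s: 10.25
position: [0.5005, 0.0224, 0.2689]
tool_rot: [[0.001, 0.999, 0.044], [-0.001, 0.044, -0.999], [-1.0, 0.001, 0.001]]
ft_force: [-0.7, 0.4, 0.3]
grip_width: 0.0513
```

```bash
python3 - <<'E'
from h import *
np.set_printoptions(precision=4,suppress=True)
d=get_image("wrist"); save(d,"w4"); s=get_image("scene"); save(s,"s4"); t=get_image("top"); save(t,"t4")
print("cap1 wrist",rec("cap1",d)); print("scene",rec("cap1",s)); print("top",rec("cap1",t))
for z in (.034,.05): print(proj(d,[*chw(0,0),z]))
print(proj(d,[*chw(0,.17),.173]), rec("cover_handle",d))
E
```

```text
cap1 wrist [(0.74, [574.4, 236.6])]
scene [(0.86, [423.4, 254.7]), (0.79, [466.8, 231.9]), (0.72, [196.5, 221.0]), (0.66, [143.4, 231.3])]
top [(0.85, [154.3, 302.0]), (0.72, [501.9, 255.9]), (0.66, [207.2, 260.3]), (0.61, [449.2, 278.1])]
[315.843 153.084]
[315.7116 154.2724]
[ 49.4395 170.1858] [(0.76, [96.8, 151.4]), (0.6, [80.1, 326.1])]
```

View pics/w4.png

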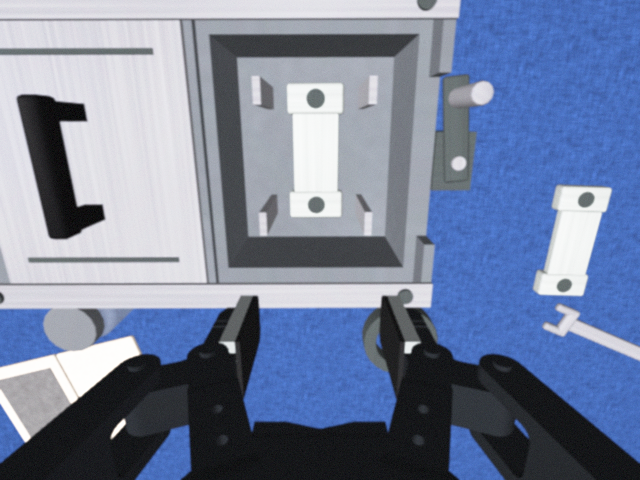

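View pics/t4.png

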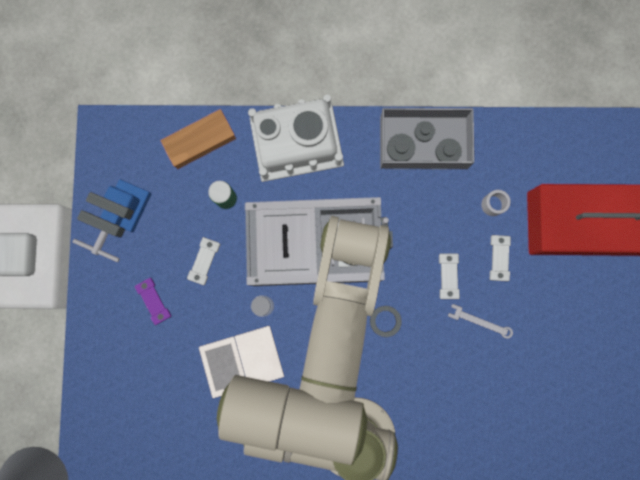

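View pics/s4.png

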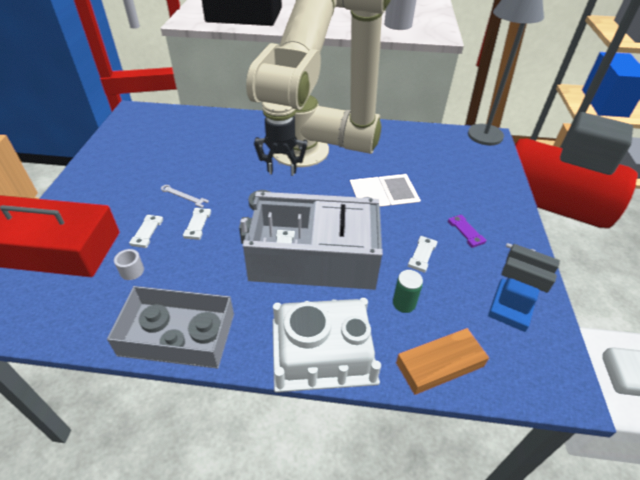

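Wrist view: the well is open, with the pile cap centred at (315,150) as predicted and its length suggesting a top near z≈0.05. The posts are at (257,92), (372,92), (265,217) and (365,217). The cover is parked with its handle at (45,165), and a cap lies outside at (572,240). There are three white caps and a purple one; the top view shows the same positions. Next is the middle cap.

```bash
cat >> h.py <<'E'
def capmeas(d,z=.016,guess=None,zb=None):
    hsv=cv2.cvtColor(d["image"],cv2.COLOR_RGB2HSV)
    M=((hsv[...,1]<50)&(hsv[...,2]>140)).astype(np.uint8)
    M=cv2.morphologyEx(M,cv2.MORPH_CLOSE,np.ones((15,15),np.uint8))
    n,L,S,ce=cv2.connectedComponentsWithStats(M)
    for i in range(1,n):
        if S[i,4]<500: continue
        cs,_=cv2.findContours((L==i).astype(np.uint8),cv2.RETR_EXTERNAL,cv2.CHAIN_APPROX_NONE)
        pts=np.array([atz(d,p[0],z)[:2] for p in cs[0]])
        r=cv2.minAreaRect((pts*1000).astype(np.float32)); b=cv2.boxPoints(r)
        e=[b[1]-b[0],b[2]-b[1]]; l=max(e,key=np.linalg.norm)
        print("px",np.round(ce[i]),S[i,:5],"c",np.round(r[0],1),"size",np.round(r[1],1),"long",round(np.degrees(np.arctan2(l[1],l[0]))%180,1))
E
python3 - <<'E'
from h import *
plan([.40,-.267,.2],-90,grip=.6)
E
```

```text
[[0.17,-0.29,0.72,0.01,0,0,0.6],[0.17,-0.28,0.72,0.0,0,0,0.6],[0.17,-0.28,0.73,0.01,0,0,0.6],[0.17,-0.27,0.72,0.0,0,0,0.6],[0.17,-0.28,0.73,0.01,0,0,0.6]]
[[0.18,-0.27,0.73,0.01,0,0,0.6],[0.17,-0.25,0.73,0.0,0,0,0.6],[0.17,-0.26,0.73,0.01,0,0,0.6]]
end [ 0.4002 -0.2671  0.1999] -90.05
```

Emit:
drive_tool([
  [[0.17,-0.29,0.72,0.01,0,0,0.6],[0.17,-0.28,0.72,0,0,0,0.6],[0.17,-0.28,0.73,0.01,0,0,0.6],[0.17,-0.27,0.72,0,0,0,0.6],[0.17,-0.28,0.73,0.01,0,0,0.6]],
])

```text
time_s: 11.1
position: [0.4371, -0.1586, 0.2256]
tool_rot: [[0.0, 1.0, 0.019], [-0.0, 0.019, -1.0], [-1.0, 0.0, 0.0]]
ft_force: [0.7, -1.0, -0.0]
grip_width: 0.0685
```

Emit:
drive_tool([
  [[0.18,-0.27,0.73,0.01,0,0,0.6],[0.17,-0.25,0.73,0,0,0,0.6],[0.17,-0.26,0.73,0.01,0,0,0.6],[0,0,0,0,0,0,0.6],[0,0,0,0,0,0,0.6]],
])

```text
time_s: 11.6
position: [0.3998, -0.2677, 0.1996]
tool_rot: [[-0.0, 1.0, -0.003], [0.001, -0.003, -1.0], [-1.0, -0.0, -0.001]]
ft_force: [-0.2, -0.3, 0.8]
grip_width: 0.0683
```

```bash
python3 - <<'E'
from h import *
np.set_printoptions(precision=4,suppress=True)
d=get_image("wrist"); save(d,"w5"); print(state()[1:])
print(rec("cap1",d)); capmeas(d)
E
```

```text
(array([ 0.4   , -0.2671,  0.1999]), np.float64(-1.5723869434688549))
[(0.81, [322.4, 133.5]), (0.62, [501.5, 75.5])]
px [500.  78.] [ 454    0   96  157 9413] c [ 510.6 -414.8] size [ 57.4 118.2] long 177.5
px [346. 178.] [  287    61   212   259 12383] c [ 391.  -313.9] size [300.8 121.8] long 35.0
px [138. 472.] [113 459  56  21 700] c [ 96.9 -57.4] size [64.6 30.2] long 89.8
```

View pics/w5.png

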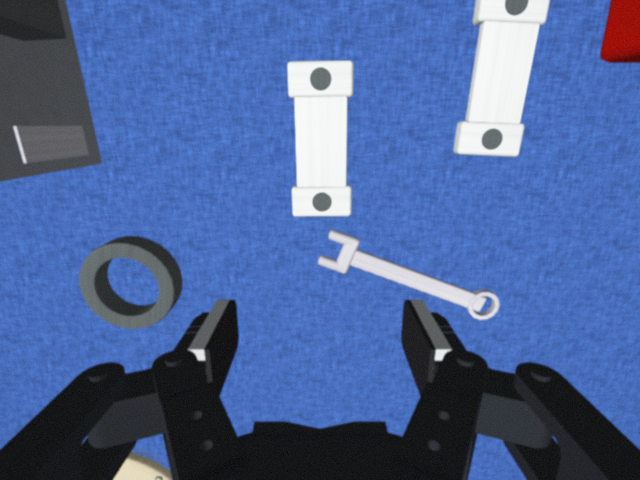

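The wrist view shows the cap at (321,139), holes at (320,78) and (322,202), clear of the spanner at (340,250).

```bash
python3 - <<'E'
from h import *
np.set_printoptions(precision=4,suppress=True)
d=get_image("wrist"); t=get_image("top")
for h in [((320,78),(322,202)),((515.5,5),(491.5,139))]:
    a,b=[atz(d,p,.016) for p in h]; v=a-b; m=(a+b)/2; print(m,np.linalg.norm(v),np.degrees(np.arctan2(v[1],v[0])))
print(tri([(d,(321.2,139)),(t,(448.9,275.7))]))
R,tt=P(d); print(-R.T@tt)
m=[.4637,-.2675]
plan([*m,.07],-90,grip=.6); plan([*m,.004],-90,grip=.6,start=[*m,.07,-90])
E
```

```text
[ 0.4625 -0.2685  0.016 ] 0.10310140889207366 0.9788178914431647
[ 0.516  -0.4172  0.016 ] 0.10049276696057274 -2.6438037571171065
(array([ 0.4646, -0.2691,  0.0045]), [array([0.5, 1.1]), array([-0.1, -0.3])])
[ 0.4771 -0.267   0.3428]
[[0.65,0.32,0.0,0.0,0,0,0.6],[0.65,0.31,0.01,0.0,0,0,0.6],[0.65,0.32,0.0,0.0,0,0,0.6],[0.65,0.32,0.01,0.0,0,0,0.6]]
end [ 0.4637 -0.2677  0.0701] -90.02
[[0.66,0.0,0.0,0.0,0,0,0.6],[0.66,0.0,0.0,0.0,0,0,0.6]]
end [ 0.4637 -0.2675  0.004 ] -90.0
```

Emit:
drive_tool([
  [[0.65,0.31,0,0,0,0,0.6],[0.65,0.31,0.01,0,0,0,0.6],[0.65,0.32,0.01,0,0,0,0.6],[0.65,0.32,0.01,0,0,0,0.6],[0,0,0,0,0,0,0.6]],
])

```text
time_s: 12.3
position: [0.4628, -0.2673, 0.0666]
tool_rot: [[-0.004, 1.0, 0.0], [0.004, 0.0, -1.0], [-1.0, -0.004, -0.004]]
ft_force: [0.1, 0.2, -0.3]
grip_width: 0.0682
```

Emit:
drive_tool([
  [[0.6,0,0,0,0,0,0.6],[0.5,0,0,0,0,0,0.6],[0.24,0,0,0,0,0,0.6],[0,0,0,0,0,0,0.6]],
])

```text
time_s: 12.7
position: [0.4624, -0.269, 0.0029]
tool_rot: [[-0.001, 1.0, -0.002], [0.001, -0.002, -1.0], [-1.0, -0.001, -0.001]]
ft_force: [0.0, 0.0, -0.4]
grip_width: 0.0687
```

Emit:
drive_tool([
  [[0,0,0,0,0,0,-0.5],[0,0,0,0,0,0,-0.5],[0,0,0,0,0,0,-0.5],[0,0,0,0,0,0,-0.5]],
], force=50)

```text
time_s: 13.1
position: [0.4632, -0.2699, 0.0047]
tool_rot: [[0.002, 1.0, -0.002], [-0.002, -0.002, -1.0], [-1.0, 0.002, 0.002]]
ft_force: [-1.4, 0.6, 5.9]
grip_width: 0.0424
```

Emit:
drive_tool([
  [[-0.2,0,0,0,0,0,-0.5],[-0.6,0,0,0,0,0,-0.5],[-0.9,0,0,0,0,0,-0.5],[-0.9,0,0,0,0,0,-0.5],[-0.9,0,0,0,0,0,-0.5]],
])

```text
time_s: 13.6
position: [0.4622, -0.2689, 0.1809]
tool_rot: [[0.001, 1.0, -0.002], [-0.001, -0.002, -1.0], [-1.0, 0.001, 0.001]]
ft_force: [0.7, -0.6, -2.4]
grip_width: 0.0426
```

Emit:
drive_tool([
  [[-0.9,0,0,0,0,0,-0.5],[0,0,0,0,0,0,-0.5]],
])

```text
time_s: 13.8
position: [0.464, -0.2704, 0.2301]
tool_rot: [[0.009, 1.0, -0.002], [-0.009, -0.002, -1.0], [-1.0, 0.009, 0.009]]
ft_force: [1.1, -0.6, -1.9]
grip_width: 0.0422
```

```bash
python3 - <<'E'
from h import *
np.set_printoptions(precision=4,suppress=True)
d=get_image("wrist"); save(d,"w6"); s,p,a=state(); print(p,np.degrees(a),s["ft_force"],s["wrist_torque"],s["grip_width"])
plan([*chw(0,0),.215],-87.17,grip=-.5,step=.035)
E
```

```text
[ 0.4631 -0.2697  0.2264] -90.11933624625716 [ 0.0366 -0.3214 -3.1756] [0.0062 0.0643 0.0086] 0.04232443762929851
[[0.03,0.19,-0.66,-0.01,0,0,-0.5],[0.02,0.2,-0.66,0.0,0,0,-0.5],[0.03,0.2,-0.66,-0.01,0,0,-0.5],[0.02,0.21,-0.66,0.0,0,0,-0.5],[0.03,0.21,-0.65,-0.01,0,0,-0.5]]
[[0.02,0.21,-0.66,0.0,0,0,-0.5],[0.03,0.21,-0.65,-0.01,0,0,-0.5],[0.02,0.22,-0.66,-0.01,0,0,-0.5],[0.03,0.23,-0.65,0.0,0,0,-0.5]]
end [0.5508 0.0278 0.2149] -87.25
```

View pics/w6.png

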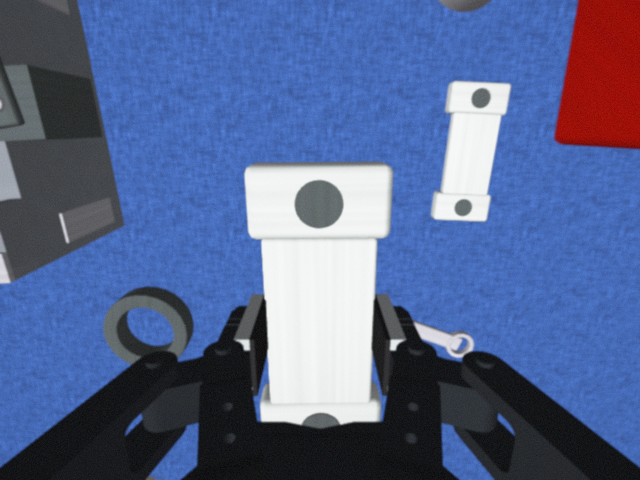

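The cap is held straight and level, with its near hole at (319,204). Carrying it over the well.

Emit:
drive_tool([
  [[0.03,0.19,-0.66,-0.01,0,0,-0.5],[0.02,0.2,-0.66,0,0,0,-0.5],[0.03,0.2,-0.66,-0.01,0,0,-0.5],[0.02,0.21,-0.66,0,0,0,-0.5],[0.03,0.21,-0.65,-0.01,0,0,-0.5]],
])

```text
time_s: 14.35
position: [0.5109, -0.1026, 0.2152]
tool_rot: [[-0.002, 1.0, 0.028], [0.001, 0.028, -1.0], [-1.0, -0.002, -0.001]]
ft_force: [0.5, -0.3, -2.4]
grip_width: 0.0427
```

Emit:
drive_tool([
  [[0.02,0.21,-0.66,0,0,0,-0.5],[0.03,0.21,-0.65,-0.01,0,0,-0.5],[0.02,0.22,-0.66,-0.01,0,0,-0.5],[0.03,0.23,-0.65,0,0,0,-0.5],[0,0,0,0,0,0,-0.5]],
])

```text
time_s: 14.85
position: [0.5499, 0.0316, 0.2099]
tool_rot: [[-0.003, 0.999, 0.052], [0.001, 0.052, -0.999], [-1.0, -0.003, -0.002]]
ft_force: [-0.2, -0.5, -2.4]
grip_width: 0.0426
```

```bash
python3 - <<'E'
from h import *
np.set_printoptions(precision=4,suppress=True)
d=get_image("wrist"); save(d,"w7"); s,p,a=state(); print(p,np.degrees(a),s["ft_force"],s["grip_width"])
h=atz(d,(319,204),p[2]+.012); print("hole",h, "cap ctr", h[:2]-.0515*np.array([np.cos(a+np.pi/2),np.sin(a+np.pi/2)]), chw(0,0))
plan([*chw(0,0),.12],-87.17,grip=-.5,step=.03)
E
```

```text
[0.5497 0.0298 0.21  ] -87.09281844264893 [ 0.412  -0.3726 -1.7984] 0.04277335983906088
hole [0.5997 0.0341 0.222 ] cap ctr [0.5483 0.0315] [0.5508 0.0276]
[[0.45,0.0,0.01,0.0,0,0,-0.5],[0.45,0.01,0.01,0.0,0,0,-0.5],[0.45,0.0,0.01,0.0,0,0,-0.5],[0.45,0.01,0.01,0.0,0,0,-0.5]]
end [0.5508 0.0278 0.12  ] -87.09
```

View pics/w7.png

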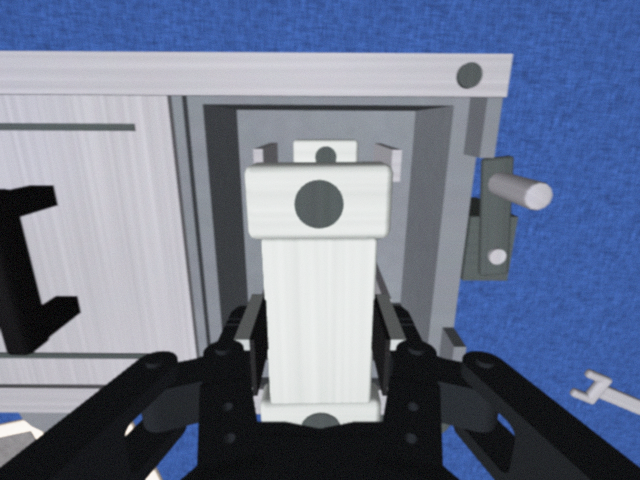

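Emit:
drive_tool([
  [[0.45,0.01,0.02,0,0,0,-0.5],[0.45,0.02,0.01,0,0,0,-0.5],[0.45,0.01,0.02,0,0,0,-0.5],[0.4,0.01,0.01,0,0,0,-0.5],[0,0,0,0,0,0,-0.5]],
])

```text
time_s: 15.4
position: [0.5511, 0.0244, 0.121]
tool_rot: [[-0.007, 0.999, 0.046], [0.001, 0.046, -0.999], [-1.0, -0.007, -0.001]]
ft_force: [-0.9, -0.3, -2.6]
grip_width: 0.0426
```

```bash
python3 - <<'E'
from h import *
np.set_printoptions(precision=4,suppress=True)
d=get_image("wrist"); save(d,"w8"); s,p,a=state(); print(p,np.degrees(a),s["ft_force"],s["grip_width"])
h=atz(d,(319,204),p[2]+.012); print("hole",h, "cap ctr", h[:2]-.0515*np.array([np.cos(a+np.pi/2),np.sin(a+np.pi/2)]), chw(0,0))
E
```

```text
[0.5521 0.0245 0.1228] -87.32126818314025 [-0.5858  0.3367 -2.0625] 0.04230978278032345
hole [0.6013 0.0267 0.1348] cap ctr [0.5499 0.0243] [0.5508 0.0276]
```

View pics/w8.png

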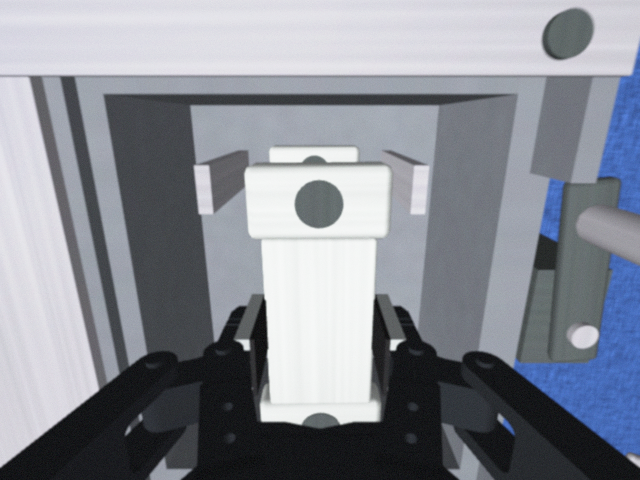

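The cap is between the posts, about 2.5 mm too far to the right (post tops at 211 and 413, cap at 319). I'll correct that, lower, then feel for contact.

Emit:
drive_tool([
  [[0.3,0,-0.03,0,0,0,-0.5],[0.3,0,-0.03,0,0,0,-0.5],[0.2,0,0,0,0,0,-0.5],[0.15,0,0,0,0,0,-0.5],[0,0,0,0,0,0,-0.5]],
])

```text
time_s: 15.95
position: [0.5527, 0.028, 0.076]
tool_rot: [[-0.001, 0.999, 0.048], [0.0, 0.048, -0.999], [-1.0, -0.001, -0.0]]
ft_force: [-0.7, -0.4, -2.1]
grip_width: 0.0425
```

Emit:
drive_tool([
  [[0.06,0,0,0,0,0,-0.5],[0.06,0,0,0,0,0,-0.5],[0.06,0,0,0,0,0,-0.5]],
])

```text
time_s: 16.25
position: [0.553, 0.0282, 0.0675]
tool_rot: [[0.001, 0.999, 0.048], [-0.0, 0.048, -0.999], [-1.0, 0.001, 0.0]]
ft_force: [0.9, 0.6, -2.3]
grip_width: 0.0428
```

Emit:
drive_tool([
  [[0.06,0,0,0,0,0,-0.5],[0.06,0,0,0,0,0,-0.5]],
])

```text
time_s: 16.45
position: [0.5529, 0.0282, 0.0612]
tool_rot: [[0.0, 0.999, 0.048], [0.0, 0.048, -0.999], [-1.0, 0.0, -0.0]]
ft_force: [-0.8, 0.0, -2.2]
grip_width: 0.0424
```

Emit:
drive_tool([
  [[0.06,0,0,0,0,0,-0.5],[0.04,0,0,0,0,0,-0.5]],
])

```text
time_s: 16.65
position: [0.5528, 0.0282, 0.056]
tool_rot: [[-0.0, 0.999, 0.048], [0.0, 0.048, -0.999], [-1.0, -0.0, -0.0]]
ft_force: [0.4, -1.0, -1.7]
grip_width: 0.0425
```

Emit:
drive_tool([
  [[0.04,0,0,0,0,0,-0.5],[0.0,0,0,0,0,0,-0.5]],
])

```text
time_s: 16.85
position: [0.5528, 0.0282, 0.0541]
tool_rot: [[-0.0, 0.999, 0.048], [0.0, 0.048, -0.999], [-1.0, -0.0, -0.0]]
ft_force: [-0.1, 0.1, -1.8]
grip_width: 0.0423
```

Emit:
drive_tool([
  [[0.04,0,0,0,0,0,-0.5],[0.0,0,0,0,0,0,-0.5]],
])

```text
time_s: 17.05
position: [0.5528, 0.0283, 0.0522]
tool_rot: [[-0.0, 0.999, 0.048], [0.0, 0.048, -0.999], [-1.0, -0.0, -0.0]]
ft_force: [0.5, 0.2, -2.5]
grip_width: 0.0427
```

Emit:
drive_tool([
  [[0.04,0,0,0,0,0,-0.5],[0.0,0,0,0,0,0,-0.5]],
])

```text
time_s: 17.25
position: [0.5528, 0.0283, 0.0501]
tool_rot: [[-0.0, 0.999, 0.048], [0.0, 0.048, -0.999], [-1.0, -0.0, -0.0]]
ft_force: [-0.3, -0.4, -2.2]
grip_width: 0.0428
```

Emit:
drive_tool([
  [[0.04,0,0,0,0,0,-0.5],[0.0,0,0,0,0,0,-0.5]],
])

```text
time_s: 17.45
position: [0.5528, 0.0282, 0.0481]
tool_rot: [[-0.0, 0.999, 0.048], [0.0, 0.048, -0.999], [-1.0, -0.0, -0.0]]
ft_force: [0.8, 0.7, -2.6]
grip_width: 0.0423
```

Emit:
drive_tool([
  [[0.04,0,0,0,0,0,-0.5],[0.04,0,0,0,0,0,-0.5]],
])

```text
time_s: 17.65
position: [0.553, 0.0282, 0.0455]
tool_rot: [[0.001, 0.999, 0.048], [-0.0, 0.048, -0.999], [-1.0, 0.001, 0.0]]
ft_force: [-9.7, 0.4, 28.0]
grip_width: 0.0424
```

Emit:
drive_tool([
  [[0.04,0,0,0,0,0,-0.5],[0.0,0,0,0,0,0,-0.5]],
])

```text
time_s: 17.85
position: [0.5531, 0.0282, 0.0454]
tool_rot: [[0.002, 0.999, 0.048], [-0.001, 0.048, -0.999], [-1.0, 0.002, 0.001]]
ft_force: [-11.2, 0.1, 29.3]
grip_width: 0.0425
```

Emit:
drive_tool([
  [[0.04,0,0,0,0,0,-0.5],[0.0,0,0,0,0,0,-0.5]],
])

```text
time_s: 18.05
position: [0.5531, 0.0282, 0.0453]
tool_rot: [[0.004, 0.999, 0.048], [-0.001, 0.048, -0.999], [-1.0, 0.003, 0.001]]
ft_force: [-17.5, 1.0, 48.2]
grip_width: 0.0426
```

Contact at TCP z≈0.0455. Backing off the pressure, then releasing.

Emit:
drive_tool([
  [[-0.08,0,0,0,0,0,-0.5],[0.0,0,0,0,0,0,-0.5]],
])

```text
time_s: 18.25
position: [0.5533, 0.0282, 0.0455]
tool_rot: [[0.002, 0.999, 0.048], [-0.0, 0.048, -0.999], [-1.0, 0.002, 0.0]]
ft_force: [-4.3, 0.3, 19.2]
grip_width: 0.0426
```

Emit:
drive_tool([
  [[0.0,0,0,0,0,0,0.2],[0,0,0,0,0,0,0.3],[0,0,0,0,0,0,0.3]],
])

```text
time_s: 18.55
position: [0.5528, 0.0282, 0.0439]
tool_rot: [[-0.001, 0.999, 0.048], [0.0, 0.048, -0.999], [-1.0, -0.001, -0.0]]
ft_force: [-0.8, -0.2, -0.7]
grip_width: 0.0554
```

Emit:
drive_tool([
  [[-0.1,0,0,0,0,0,0.3],[-0.3,0,0,0,0,0,0.3],[-0.8,0,0,0,0,0,0.3],[-0.9,0,0,0,0,0,0.3],[-0.9,-0.2,0,0,0,0,0.3]],
])

```text
time_s: 19.05
position: [0.5431, 0.0277, 0.1961]
tool_rot: [[0.0, 0.999, 0.048], [0.0, 0.048, -0.999], [-1.0, 0.0, -0.0]]
ft_force: [-0.1, 0.4, 0.6]
grip_width: 0.0553
```

```bash
python3 - <<'E'
from h import *
np.set_printoptions(precision=4,suppress=True)
d=get_image("wrist"); save(d,"w9"); s,p,a=state(); print(p,np.degrees(a),s["ft_force"],s["grip_width"])
print(proj(d,[*chw(0,0),.057]))
plan([.455,-.416,.2],-92.7,grip=.6)
E
```

```text
[0.5442 0.0275 0.2037] -87.23740653192917 [ 1.3901 -0.0989  7.9206] 0.055451153032888355
[319.6572 217.2657]
[[0.01,-0.18,0.73,0.01,0,0,0.6],[0.0,-0.18,0.73,0.01,0,0,0.6],[0.01,-0.17,0.74,0.0,0,0,0.6],[0.0,-0.17,0.73,0.01,0,0,0.6],[0.01,-0.16,0.74,0.01,0,0,0.6]]
[[0.01,-0.16,0.74,0.01,0,0,0.6],[0.0,-0.14,0.74,0.01,0,0,0.6],[0.01,-0.14,0.74,0.0,0,0,0.6],[0.01,-0.14,0.74,0.01,0,0,0.6],[0.0,-0.14,0.74,0.01,0,0,0.6]]
[[0.01,-0.12,0.75,0.01,0,0,0.6],[0.0,-0.12,0.74,0.01,0,0,0.6]]
end [ 0.4549 -0.416   0.2002] -92.97
```

View pics/w9.png

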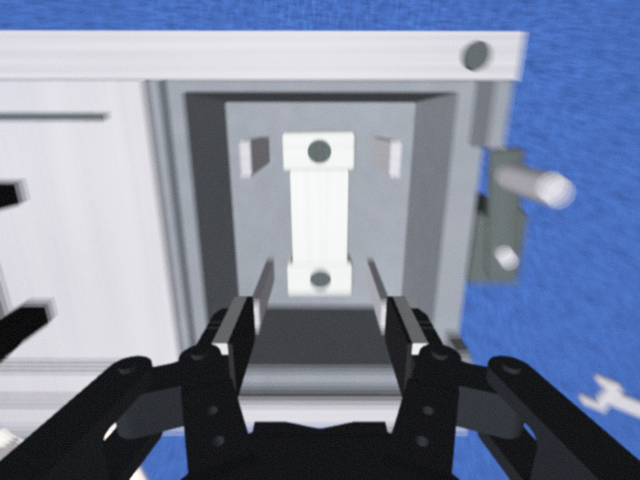

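The first cap lies flat and straight on the pile at (320,215), with the prediction at (320,217). Going for the second.

Emit:
drive_tool([
  [[-0.2,-0.18,0.73,0.01,0,0,0.6],[0,-0.18,0.73,0.01,0,0,0.6],[0.01,-0.17,0.74,0,0,0,0.6],[0,-0.17,0.73,0.01,0,0,0.6],[0.01,-0.16,0.74,0.01,0,0,0.6]],
])

```text
time_s: 19.6
position: [0.5052, -0.1584, 0.2034]
tool_rot: [[0.0, 1.0, 0.008], [-0.0, 0.008, -1.0], [-1.0, 0.0, 0.0]]
ft_force: [0.5, -0.6, 0.2]
grip_width: 0.0686
```

Emit:
drive_tool([
  [[0.01,-0.16,0.74,0.01,0,0,0.6],[0,-0.14,0.74,0.01,0,0,0.6],[0.01,-0.14,0.74,0,0,0,0.6],[0.01,-0.14,0.74,0.01,0,0,0.6],[0,-0.14,0.74,0.01,0,0,0.6]],
])

```text
time_s: 20.1
position: [0.4677, -0.3432, 0.2017]
tool_rot: [[-0.0, 0.999, -0.033], [0.0, -0.033, -0.999], [-1.0, -0.0, -0.0]]
ft_force: [0.9, -0.2, 0.5]
grip_width: 0.0681
```

Emit:
drive_tool([
  [[0.1,-0.12,0.75,0.01,0,0,0.6],[0.1,-0.12,0.74,0.01,0,0,0.6],[0,0,0,0,0,0,0.6],[0,0,0,0,0,0,0.6]],
])

```text
time_s: 20.5
position: [0.4531, -0.416, 0.1913]
tool_rot: [[-0.0, 0.999, -0.053], [0.001, -0.053, -0.999], [-1.0, -0.001, -0.001]]
ft_force: [0.3, 0.4, -0.4]
grip_width: 0.0677
```

```bash
python3 - <<'E'
from h import *
np.set_printoptions(precision=4,suppress=True)
d=get_image("wrist"); save(d,"w10"); s,p,a=state(); print(p,np.degrees(a)); capmeas(d); print(rec("cap1",d))
E
```

```text
[ 0.4535 -0.4153  0.1917] -92.98819369271902
px [317. 135.] [ 283   58   68  160 9256] c [ 516.2 -417.6] size [ 53.7 128.5] long 177.2
px [195. 307.] [177 292  37  36 672] c [ 364.7 -290.7] size [29.8 37.7] long 158.2
px [303. 342.] [ 237  316  123   53 2169] c [ 324.2 -387.3] size [127.7  30.8] long 71.0
[(0.67, [317.6, 132.9])]
```

View pics/w10.png

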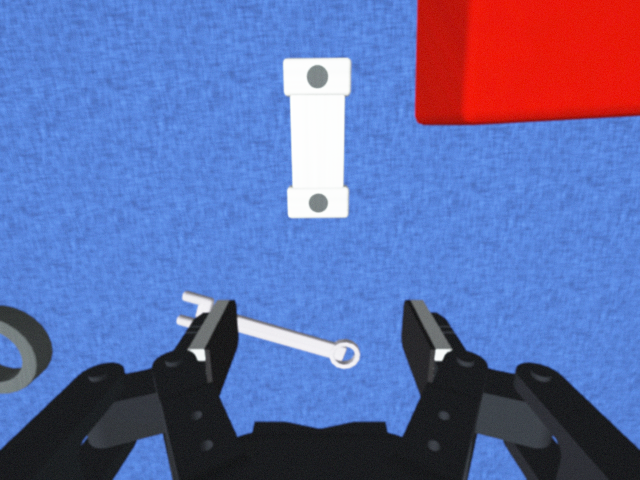

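The wrist view shows the cap at (317,138), measured 128.5×53.7 mm, which matches. The red toolbox edge at column 418 is about 80 mm off, so it's clear.

```bash
python3 - <<'E'
from h import *
m=[.5155,-.4178]
plan([*m,.07],-92.8,grip=.6)
E
```

```text
[[0.61,0.31,0.0,0.0,0,0,0.6],[0.61,0.31,0.0,0.0,0,0,0.6],[0.61,0.31,0.0,0.0,0,0,0.6],[0.61,0.31,0.0,0.0,0,0,0.6]]
end [ 0.5157 -0.418   0.07  ] -92.94
```

Emit:
drive_tool([
  [[0.61,0.31,0,0,0,0,0.6],[0.61,0.31,0,0,0,0,0.6],[0.61,0.31,0,0,0,0,0.6],[0.61,0.31,0,0,0,0,0.6],[0,0,0,0,0,0,0.6]],
])

```text
time_s: 21.1
position: [0.5158, -0.4161, 0.0659]
tool_rot: [[-0.004, 0.999, -0.049], [0.006, -0.049, -0.999], [-1.0, -0.005, -0.005]]
ft_force: [-1.1, -0.4, 0.6]
grip_width: 0.0681
```

Emit:
drive_tool([
  [[0.6,0,0,0,0,0,0.6],[0.5,0,0,0,0,0,0.6],[0.22,0,0,0,0,0,0.6],[0,0,0,0,0,0,0.6]],
])

```text
time_s: 21.5
position: [0.5152, -0.4185, 0.004]
tool_rot: [[-0.001, 0.999, -0.052], [0.001, -0.052, -0.999], [-1.0, -0.001, -0.001]]
ft_force: [0.5, 0.5, 0.4]
grip_width: 0.0684
```

Emit:
drive_tool([
  [[0,0,0,0,0,0,-0.5],[0,0,0,0,0,0,-0.5],[0,0,0,0,0,0,-0.5],[0,0,0,0,0,0,-0.5]],
], force=50)

```text
time_s: 21.9
position: [0.5161, -0.4196, 0.0062]
tool_rot: [[0.002, 0.999, -0.052], [-0.003, -0.052, -0.999], [-1.0, 0.002, 0.002]]
ft_force: [-0.4, 0.8, 6.7]
grip_width: 0.0423
```

Emit:
drive_tool([
  [[-0.2,0,0,0,0,0,-0.5],[-0.6,0,0,0,0,0,-0.5],[-0.9,0,0,0,0,0,-0.5],[-0.9,0,0,0,0,0,-0.5],[-0.9,0,0,0,0,0,-0.5]],
])

```text
time_s: 22.4
position: [0.515, -0.4186, 0.1815]
tool_rot: [[0.0, 0.999, -0.052], [-0.0, -0.052, -0.999], [-1.0, 0.0, 0.0]]
ft_force: [0.5, -0.7, -2.6]
grip_width: 0.0421
```

Emit:
drive_tool([
  [[-0.9,0,0,0,0,0,-0.5],[0,0,0,0,0,0,-0.5]],
])

```text
time_s: 22.6
position: [0.5165, -0.4202, 0.2322]
tool_rot: [[0.009, 0.999, -0.052], [-0.01, -0.052, -0.999], [-1.0, 0.009, 0.01]]
ft_force: [0.3, -0.5, -2.9]
grip_width: 0.0423
```

```bash
python3 - <<'E'
from h import *
np.set_printoptions(precision=4,suppress=True)
d=get_image("wrist"); save(d,"w11"); s,p,a=state(); print(p,np.degrees(a),s["ft_force"],s["grip_width"])
plan([*chw(0,0),.215],-87.17,grip=-.5,step=.035)
E
```

```text
[ 0.5158 -0.4195  0.2279] -92.98777217104322 [ 0.0214 -0.2504 -4.0649] 0.042010710334094245
[[0.02,0.02,-0.69,-0.01,0,0,-0.5],[0.02,0.02,-0.69,-0.01,0,0,-0.5],[0.02,0.03,-0.69,0.0,0,0,-0.5],[0.02,0.04,-0.69,-0.01,0,0,-0.5],[0.02,0.03,-0.69,-0.01,0,0,-0.5]]
[[0.02,0.05,-0.68,-0.01,0,0,-0.5],[0.02,0.05,-0.69,0.0,0,0,-0.5],[0.02,0.05,-0.69,-0.01,0,0,-0.5],[0.02,0.06,-0.69,-0.01,0,0,-0.5],[0.02,0.07,-0.68,-0.01,0,0,-0.5]]
[[0.02,0.07,-0.69,-0.01,0,0,-0.5],[0.02,0.08,-0.69,0.0,0,0,-0.5],[0.02,0.08,-0.68,-0.01,0,0,-0.5]]
end [0.5507 0.0276 0.2149] -87.26
```

View pics/w11.png

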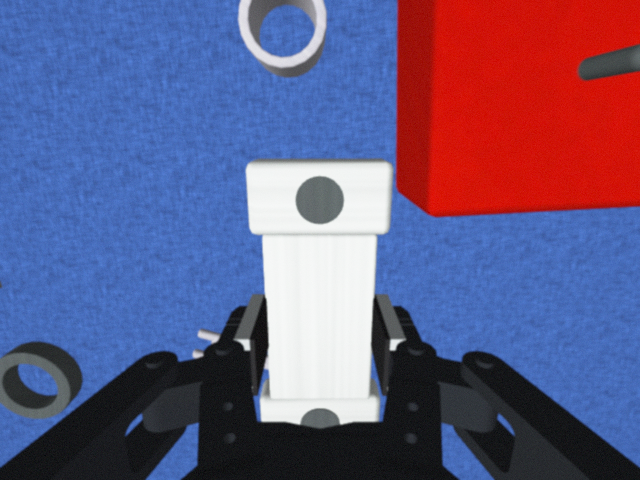

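The second cap is held straight, hole at (320,200). Carrying it to the well.

Emit:
drive_tool([
  [[0.02,0.02,-0.69,-0.01,0,0,-0.5],[0.02,0.02,-0.69,-0.01,0,0,-0.5],[0.02,0.03,-0.69,0,0,0,-0.5],[0.02,0.04,-0.69,-0.01,0,0,-0.5],[0.02,0.03,-0.69,-0.01,0,0,-0.5]],
])

```text
time_s: 23.15
position: [0.5279, -0.245, 0.2172]
tool_rot: [[-0.003, 1.0, -0.012], [0.002, -0.012, -1.0], [-1.0, -0.003, -0.002]]
ft_force: [0.3, 0.1, -2.5]
grip_width: 0.0424
```

Emit:
drive_tool([
  [[0.02,0.05,-0.68,-0.01,0,0,-0.5],[0.02,0.05,-0.69,0,0,0,-0.5],[0.02,0.05,-0.69,-0.01,0,0,-0.5],[0.02,0.06,-0.69,-0.01,0,0,-0.5],[0.02,0.07,-0.68,-0.01,0,0,-0.5]],
])

```text
time_s: 23.65
position: [0.5414, -0.0736, 0.2124]
tool_rot: [[-0.003, 1.0, 0.028], [0.001, 0.028, -1.0], [-1.0, -0.003, -0.001]]
ft_force: [0.6, 0.1, -2.5]
grip_width: 0.0426
```

Emit:
drive_tool([
  [[0.02,0.07,-0.69,-0.01,0,0,-0.5],[0.02,0.08,-0.69,0,0,0,-0.5],[0.02,0.08,-0.68,-0.01,0,0,-0.5],[0,0,0,0,0,0,-0.5],[0,0,0,0,0,0,-0.5]],
])

```text
time_s: 24.15
position: [0.5495, 0.0286, 0.2097]
tool_rot: [[-0.003, 0.999, 0.049], [0.0, 0.049, -0.999], [-1.0, -0.003, -0.0]]
ft_force: [-0.4, -0.5, -4.2]
grip_width: 0.0424
```

Emit:
drive_tool([
  [[0,0,0,0,0,0,-0.5]],
])

```text
time_s: 24.25
position: [0.5499, 0.0274, 0.2101]
tool_rot: [[-0.002, 0.999, 0.047], [-0.0, 0.047, -0.999], [-1.0, -0.002, -0.0]]
ft_force: [0.4, -0.3, -3.0]
grip_width: 0.0423
```

```bash
python3 - <<'E'
from h import *
np.set_printoptions(precision=4,suppress=True)
d=get_image("wrist"); save(d,"w12"); s,p,a=state(); print(p,np.degrees(a),s["ft_force"],s["grip_width"])
h=atz(d,(320,200),p[2]+.010); print("cap ctr", h[:2]-.0515*np.array([np.cos(a+np.pi/2),np.sin(a+np.pi/2)]), chw(0,0))
plan([*chw(0,0),.12],-87.17,grip=-.5,step=.03)
E
```

```text
[0.55   0.0272 0.2103] -87.3328115500979 [ 0.2102  0.2858 -2.5429] 0.042235162762030494
cap ctr [0.5493 0.027 ] [0.5508 0.0276]
[[0.45,0.0,0.0,0.0,0,0,-0.5],[0.45,0.01,0.0,0.0,0,0,-0.5],[0.45,0.0,-0.01,0.0,0,0,-0.5],[0.46,0.01,0.0,0.0,0,0,-0.5]]
end [0.551  0.0277 0.1198] -87.33
```

View pics/w12.png

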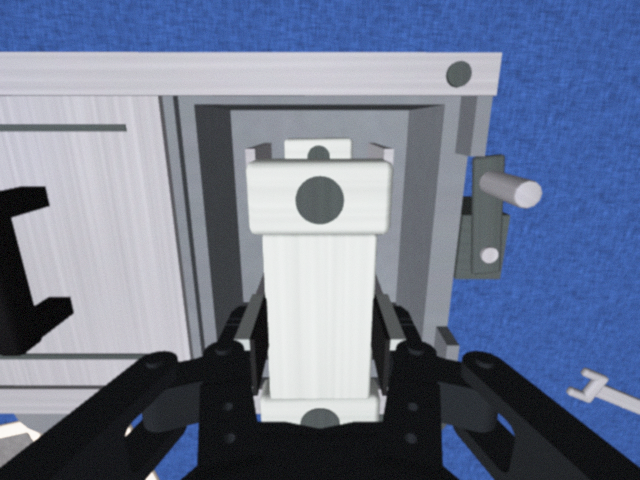

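The held cap (320,200) lines up with the placed one (318,155). Lowering.

Emit:
drive_tool([
  [[0.45,0.01,0,0,0,0,-0.5],[0.45,0.01,0,0,0,0,-0.5],[0.45,0,-0.01,0,0,0,-0.5],[0.45,0.01,0,0,0,0,-0.5],[0,0,0,0,0,0,-0.5]],
])

```text
time_s: 24.8
position: [0.5503, 0.0279, 0.1182]
tool_rot: [[-0.006, 0.999, 0.046], [0.001, 0.046, -0.999], [-1.0, -0.006, -0.001]]
ft_force: [1.0, 0.3, -2.9]
grip_width: 0.0425
```

Emit:
drive_tool([
  [[0.3,0,0,0,0,0,-0.5],[0.25,0,0,0,0,0,-0.5],[0.15,0,0,0,0,0,-0.5],[0.1,0,0,0,0,0,-0.5],[0,0,0,0,0,0,-0.5]],
])

```text
time_s: 25.3
position: [0.5518, 0.0284, 0.0809]
tool_rot: [[-0.0, 0.999, 0.047], [-0.0, 0.047, -0.999], [-1.0, -0.0, 0.0]]
ft_force: [0.1, 0.0, -3.4]
grip_width: 0.0425
```

Emit:
drive_tool([
  [[0.06,0,0,0,0,0,-0.5],[0.06,0,0,0,0,0,-0.5],[0.0,0,0,0,0,0,-0.5]],
])

```text
time_s: 25.6
position: [0.5516, 0.0286, 0.0747]
tool_rot: [[-0.0, 0.999, 0.048], [0.0, 0.048, -0.999], [-1.0, -0.0, -0.0]]
ft_force: [-0.1, 0.1, -3.7]
grip_width: 0.0424
```

Emit:
drive_tool([
  [[0.06,0,0,0,0,0,-0.5],[0.06,0,0,0,0,0,-0.5],[0.0,0,0,0,0,0,-0.5]],
])

```text
time_s: 25.9
position: [0.5515, 0.0286, 0.0684]
tool_rot: [[-0.001, 0.999, 0.048], [0.0, 0.048, -0.999], [-1.0, -0.001, -0.0]]
ft_force: [-0.4, 0.6, -1.9]
grip_width: 0.0423
```

Emit:
drive_tool([
  [[0.04,0,0,0,0,0,-0.5],[0.04,0,0,0,0,0,-0.5],[0.0,0,0,0,0,0,-0.5]],
])

```text
time_s: 26.2
position: [0.5516, 0.0286, 0.0645]
tool_rot: [[-0.0, 0.999, 0.048], [0.0, 0.048, -0.999], [-1.0, -0.0, -0.0]]
ft_force: [-1.0, -0.1, -2.1]
grip_width: 0.0426
```

Emit:
drive_tool([
  [[0.04,0,0,0,0,0,-0.5],[0.0,0,0,0,0,0,-0.5]],
])

```text
time_s: 26.4
position: [0.5519, 0.0286, 0.063]
tool_rot: [[0.001, 0.999, 0.048], [-0.0, 0.048, -0.999], [-1.0, 0.001, 0.0]]
ft_force: [-0.1, -0.0, 0.4]
grip_width: 0.0422
```

Contact is starting, as expected near 0.062. One more millimetre, then release.

Emit:
drive_tool([
  [[0.03,0,0,0,0,0,-0.5],[0.0,0,0,0,0,0,-0.5]],
])

```text
time_s: 26.6
position: [0.5519, 0.0286, 0.0629]
tool_rot: [[0.001, 0.999, 0.048], [-0.0, 0.048, -0.999], [-1.0, 0.001, 0.001]]
ft_force: [-4.5, -0.1, 12.7]
grip_width: 0.0424
```

Emit:
drive_tool([
  [[0.0,0,0,0,0,0,0.2],[0,0,0,0,0,0,0.3],[0,0,0,0,0,0,0.3]],
])

```text
time_s: 26.9
position: [0.5518, 0.0286, 0.0612]
tool_rot: [[0.0, 0.999, 0.048], [-0.0, 0.048, -0.999], [-1.0, 0.0, 0.0]]
ft_force: [-1.2, -0.4, 0.5]
grip_width: 0.055
```

Emit:
drive_tool([
  [[-0.1,0,0,0,0,0,0.3],[-0.3,0,0,0,0,0,0.3],[-0.8,0,0,0,0,0,0.3],[-0.9,0,0,0,0,0,0.3],[-0.9,-0.2,0,0,0,0,0.3]],
])

```text
time_s: 27.4
position: [0.542, 0.0281, 0.2131]
tool_rot: [[0.0, 0.999, 0.048], [0.0, 0.048, -0.999], [-1.0, 0.0, -0.0]]
ft_force: [0.2, 0.1, 0.3]
grip_width: 0.0557
```

```bash
python3 - <<'E'
from h import *
np.set_printoptions(precision=4,suppress=True)
d=get_image("wrist"); save(d,"w13"); s,p,a=state(); print(p,np.degrees(a),s["ft_force"],s["grip_width"])
print(proj(d,[*chw(0,0),.073]))
t=get_image("top"); print(rec("cap1",t)); save(t,"t13")
# camera at +tool y = (-sin,cos)*.077 ; yaw 70.7 -> camera toward (-.94,.33): go beyond
c=np.array([.4994,.4479]); y=np.array([-np.sin(np.radians(70.7)),np.cos(np.radians(70.7))]); tgt=c-.055*y; print(tgt,np.hypot(*tgt))
plan([*tgt,.23],70.7,grip=.6)
E
```

```text
[0.5429 0.028  0.2208] -87.23601295222467 [ 1.2538 -0.1106  7.3635] 0.055385019927969195
[320.2064 215.5551]
[(0.62, [153.4, 304.2]), (0.58, [205.2, 259.4]), (0.55, [348.4, 256.0])]
[0.5513 0.4297] 0.6990010142050477
[[-0.02,0.03,-0.4,-0.14,0,0,0.6],[-0.01,0.08,-0.39,-0.14,0,0,0.6],[-0.02,0.14,-0.38,-0.13,0,0,0.6],[-0.01,0.19,-0.36,-0.14,0,0,0.6],[-0.02,0.23,-0.33,-0.14,0,0,0.6]]
[[-0.01,0.28,-0.29,-0.14,0,0,0.6],[-0.02,0.31,-0.25,-0.13,0,0,0.6],[-0.02,0.34,-0.2,-0.14,0,0,0.6],[-0.01,0.37,-0.16,-0.14,0,0,0.6],[-0.02,0.39,-0.1,-0.14,0,0,0.6]]
[[-0.01,0.4,-0.05,-0.14,0,0,0.6],[-0.02,0.4,0.01,-0.13,0,0,0.6],[-0.01,0.4,0.06,-0.14,0,0,0.6],[-0.02,0.39,0.11,-0.14,0,0,0.6],[-0.02,0.36,0.17,-0.14,0,0,0.6]]
[[-0.01,0.34,0.21,-0.14,0,0,0.6],[-0.02,0.3,0.27,-0.13,0,0,0.6],[-0.01,0.27,0.3,-0.14,0,0,0.6],[-0.02,0.23,0.33,-0.14,0,0,0.6],[-0.01,0.17,0.36,-0.14,0,0,0.6]]
end [0.5514 0.4296 0.2298] 70.88
```

View pics/w13.png

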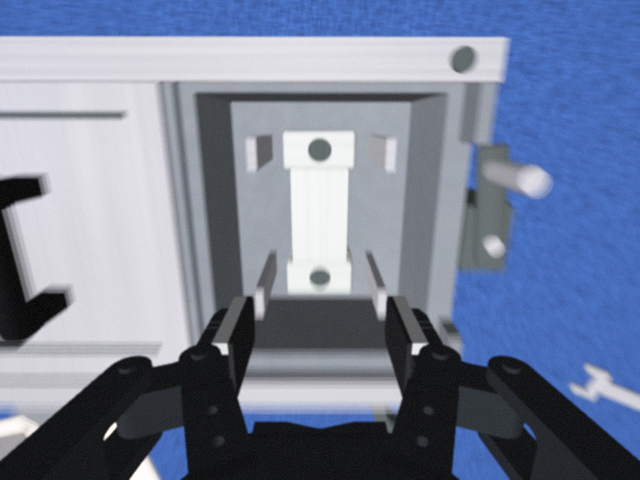

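View pics/t13.png

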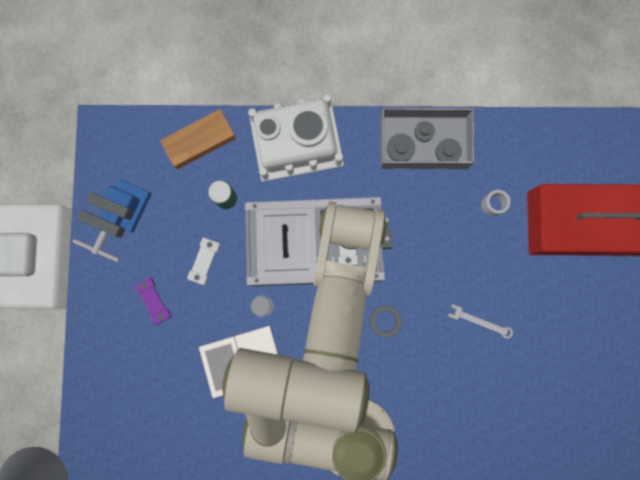

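The second cap is flat on the pile at (320,215). The third remains at top (204,261). Moving there with the wrist turned.

Emit:
drive_tool([
  [[-0.1,0.03,-0.4,-0.14,0,0,0.6],[-0.1,0.08,-0.39,-0.14,0,0,0.6],[-0.02,0.14,-0.38,-0.13,0,0,0.6],[0,0.19,-0.36,-0.14,0,0,0.6],[0,0.23,-0.33,-0.14,0,0,0.6]],
])

```text
time_s: 28.05
position: [0.5435, 0.1296, 0.2209]
tool_rot: [[-0.002, 0.736, 0.677], [-0.0, 0.677, -0.736], [-1.0, -0.002, -0.002]]
ft_force: [0.3, -0.3, -0.5]
grip_width: 0.0683
```

Emit:
drive_tool([
  [[-0.01,0.28,-0.29,-0.14,0,0,0.6],[-0.02,0.31,-0.25,-0.13,0,0,0.6],[0,0.34,-0.2,-0.14,0,0,0.6],[0,0.37,-0.16,-0.14,0,0,0.6],[0,0.39,-0.1,-0.14,0,0,0.6]],
])

```text
time_s: 28.55
position: [0.5459, 0.2296, 0.2223]
tool_rot: [[-0.003, 0.137, 0.991], [-0.001, 0.991, -0.137], [-1.0, -0.001, -0.003]]
ft_force: [0.4, -0.8, -0.4]
grip_width: 0.0687
```

Emit:
drive_tool([
  [[0,0.4,-0.05,-0.14,0,0,0.6],[0,0.4,0.01,-0.13,0,0,0.6],[0,0.4,0.06,-0.14,0,0,0.6],[0,0.39,0.11,-0.14,0,0,0.6],[0,0.36,0.17,-0.14,0,0,0.6]],
])

```text
time_s: 29.05
position: [0.5482, 0.3301, 0.2221]
tool_rot: [[-0.003, -0.525, 0.851], [-0.001, 0.851, 0.525], [-1.0, 0.001, -0.003]]
ft_force: [-0.5, -0.6, 0.3]
grip_width: 0.0685
```

Emit:
drive_tool([
  [[0,0.34,0.21,-0.14,0,0,0.6],[0,0.3,0.27,-0.13,0,0,0.6],[0,0.27,0.3,-0.14,0,0,0.6],[0,0.23,0.33,-0.14,0,0,0.6],[0,0.17,0.36,-0.14,0,0,0.6]],
])

```text
time_s: 29.55
position: [0.5505, 0.4304, 0.222]
tool_rot: [[-0.003, -0.947, 0.322], [-0.001, 0.322, 0.947], [-1.0, 0.002, -0.002]]
ft_force: [0.0, 0.5, -0.6]
grip_width: 0.0684
```

Emit:
drive_tool([
  [[0.3,0,0,0,0,0,0.6],[0.3,0,0,0,0,0,0.6],[0,0,0,0,0,0,0.6],[0,0,0,0,0,0,0.6]],
])

```text
time_s: 29.95
position: [0.5507, 0.4296, 0.1931]
tool_rot: [[-0.001, -0.945, 0.328], [-0.001, 0.328, 0.945], [-1.0, 0.001, -0.001]]
ft_force: [1.0, 0.4, -0.3]
grip_width: 0.0683
```

```bash
python3 - <<'E'
from h import *
np.set_printoptions(precision=4,suppress=True)
d=get_image("wrist"); save(d,"w14"); s,p,a=state(); print(p,np.degrees(a)); capmeas(d); print(rec("cap1",d))
E
```

```text
[0.551  0.4296 0.1939] 70.86237674772929
px [42. 62.] [   0    0  102  105 7040] c [364.2 268.5] size [78.9 75.8] long 56.2
px [319. 146.] [ 287   70   67  156 8877] c [499.1 446.8] size [ 53.5 128. ] long 160.7
px [ 89. 266.] [    0   130   227   320 46929] c [588.  198.3] size [211.4 379.7] long 146.2
px [433. 331.] [413 301  39  60 732] c [697.1 497.5] size [74.2 19.3] long 3.4
px [325. 410.] [ 286  391   79   38 2160] c [753.6 362.3] size [83.9 48. ] long 83.0
px [146. 461.] [ 113  434   59   46 1821] c [747.6 145.2] size [67.9 65. ] long 71.0
[(0.7, [317.4, 141.7]), (0.59, [478.2, 9.6])]
```

View pics/w14.png

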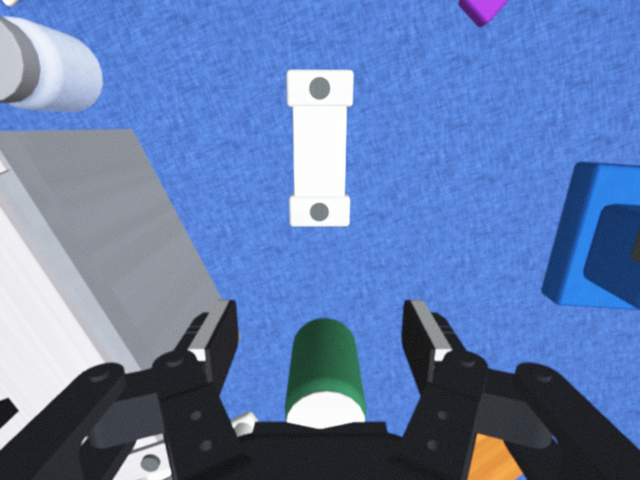

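The wrist view shows the third cap at (319,146), measured 128×53.5 mm. The can at (325,400) is clear and behind.

```bash
python3 - <<'E'
from h import *
plan([.4996,.4466,.07],70.7,grip=.6)
E
```

```text
[[0.62,0.27,0.0,0.0,0,0,0.6],[0.62,0.27,-0.01,0.0,0,0,0.6],[0.63,0.27,0.0,0.0,0,0,0.6],[0.62,0.27,-0.01,0.0,0,0,0.6]]
end [0.4997 0.4464 0.0699] 70.86
```

Emit:
drive_tool([
  [[0.62,0.27,0,0,0,0,0.6],[0.62,0.27,0,0,0,0,0.6],[0.63,0.27,0,0,0,0,0.6],[0.62,0.27,0,0,0,0,0.6],[0,0,0,0,0,0,0.6]],
])

```text
time_s: 30.55
position: [0.497, 0.4469, 0.066]
tool_rot: [[-0.006, -0.945, 0.326], [-0.004, 0.326, 0.945], [-1.0, 0.005, -0.006]]
ft_force: [-0.5, -0.7, 0.8]
grip_width: 0.0686
```

Emit:
drive_tool([
  [[0.6,0,0,0,0,0,0.6],[0.5,0,0,0,0,0,0.6],[0.22,0,0,0,0,0,0.6],[0,0,0,0,0,0,0.6]],
])

```text
time_s: 30.95
position: [0.5004, 0.4472, 0.0035]
tool_rot: [[-0.0, -0.945, 0.328], [-0.0, 0.328, 0.945], [-1.0, 0.0, -0.0]]
ft_force: [0.5, -0.5, 0.6]
grip_width: 0.0679
```

Emit:
drive_tool([
  [[0,0,0,0,0,0,-0.5],[0,0,0,0,0,0,-0.5],[0,0,0,0,0,0,-0.5],[0,0,0,0,0,0,-0.5]],
], force=50)

```text
time_s: 31.35
position: [0.5009, 0.4479, 0.0056]
tool_rot: [[0.004, -0.945, 0.328], [0.002, 0.328, 0.945], [-1.0, -0.003, 0.003]]
ft_force: [0.3, -1.0, 6.3]
grip_width: 0.0424
```

Emit:
drive_tool([
  [[-0.2,0,0,0,0,0,-0.5],[-0.6,0,0,0,0,0,-0.5],[-0.9,0,0,0,0,0,-0.5],[-0.9,0,0,0,0,0,-0.5],[-0.9,0,0,0,0,0,-0.5]],
])

```text
time_s: 31.85
position: [0.4993, 0.4472, 0.1811]
tool_rot: [[0.0, -0.945, 0.328], [0.0, 0.328, 0.945], [-1.0, -0.0, 0.0]]
ft_force: [0.8, 0.0, -1.5]
grip_width: 0.0426
```

Emit:
drive_tool([
  [[-0.9,0,0,0,0,0,-0.5],[0,0,0,0,0,0,-0.5],[0,0,0,0,0,0,-0.5]],
])

```text
time_s: 32.15
position: [0.4996, 0.4473, 0.2247]
tool_rot: [[0.002, -0.945, 0.328], [0.001, 0.328, 0.945], [-1.0, -0.001, 0.002]]
ft_force: [-0.4, 0.6, -2.6]
grip_width: 0.0424
```

```bash
python3 - <<'E'
from h import *
np.set_printoptions(precision=4,suppress=True)
d=get_image("wrist"); save(d,"w15"); s,p,a=state(); print(p,np.degrees(a),s["ft_force"],s["grip_width"])
plan([*chw(0,0),.22],92.83,grip=-.5,step=.035)
E
```

```text
[0.4993 0.4471 0.2229] 70.87649726793869 [ 0.5777 -0.0714 -2.3776] 0.042666828539700524
[[0.0,-0.29,-0.58,-0.03,0,0,-0.5],[0.01,-0.26,-0.6,-0.03,0,0,-0.5],[0.0,-0.26,-0.6,-0.03,0,0,-0.5],[0.01,-0.23,-0.6,-0.03,0,0,-0.5],[0.0,-0.21,-0.62,-0.03,0,0,-0.5]]
[[0.01,-0.2,-0.62,-0.03,0,0,-0.5],[0.0,-0.18,-0.62,-0.03,0,0,-0.5],[0.01,-0.15,-0.63,-0.03,0,0,-0.5],[0.0,-0.14,-0.64,-0.03,0,0,-0.5],[0.0,-0.12,-0.64,-0.02,0,0,-0.5]]
[[0.01,-0.11,-0.64,-0.03,0,0,-0.5],[0.0,-0.09,-0.64,-0.03,0,0,-0.5],[0.01,-0.07,-0.65,-0.03,0,0,-0.5]]
end [0.5509 0.0276 0.2199] 92.65
```

View pics/w15.png

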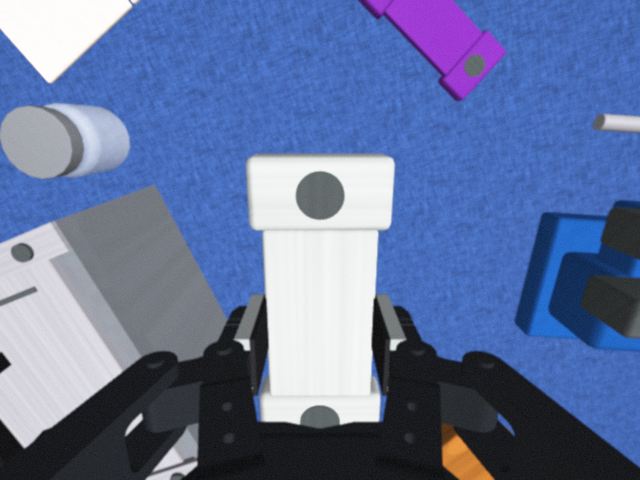

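The third cap is held straight, hole at (320,195). Carrying it over; the underside at about 0.215 clears the parked handle at 0.181.

Emit:
drive_tool([
  [[0,-0.29,-0.58,-0.03,0,0,-0.5],[0.01,-0.26,-0.6,-0.03,0,0,-0.5],[0,-0.26,-0.6,-0.03,0,0,-0.5],[0.01,-0.23,-0.6,-0.03,0,0,-0.5],[0,-0.21,-0.62,-0.03,0,0,-0.5]],
])

```text
time_s: 32.7
position: [0.5186, 0.2844, 0.2205]
tool_rot: [[-0.004, -0.983, 0.181], [-0.001, 0.181, 0.983], [-1.0, 0.003, -0.002]]
ft_force: [-0.1, 0.2, -1.1]
grip_width: 0.0417
```

Emit:
drive_tool([
  [[0.01,-0.2,-0.62,-0.03,0,0,-0.5],[0,-0.18,-0.62,-0.03,0,0,-0.5],[0.01,-0.15,-0.63,-0.03,0,0,-0.5],[0,-0.14,-0.64,-0.03,0,0,-0.5],[0,-0.12,-0.64,-0.02,0,0,-0.5]],
])

```text
time_s: 33.2
position: [0.5384, 0.1232, 0.2197]
tool_rot: [[-0.004, -0.999, 0.043], [-0.0, 0.043, 0.999], [-1.0, 0.004, -0.0]]
ft_force: [0.3, -1.0, -2.4]
grip_width: 0.0423
```

Emit:
drive_tool([
  [[0.01,-0.11,-0.64,-0.03,0,0,-0.5],[0,-0.09,-0.64,-0.03,0,0,-0.5],[0.01,-0.07,-0.65,-0.03,0,0,-0.5],[0,0,0,0,0,0,-0.5],[0,0,0,0,0,0,-0.5]],
])

```text
time_s: 33.7
position: [0.5508, 0.0276, 0.219]
tool_rot: [[-0.003, -0.999, -0.045], [0.001, -0.045, 0.999], [-1.0, 0.003, 0.001]]
ft_force: [-0.8, 0.2, -2.0]
grip_width: 0.0425
```

Emit:
drive_tool([
  [[0,0,0,0,0,0,-0.5]],
])

```text
time_s: 33.8
position: [0.5509, 0.0287, 0.2196]
tool_rot: [[-0.002, -0.999, -0.047], [0.001, -0.047, 0.999], [-1.0, 0.002, 0.001]]
ft_force: [0.4, 0.6, -1.8]
grip_width: 0.0426
```

```bash
python3 - <<'E'
from h import *
np.set_printoptions(precision=4,suppress=True)
d=get_image("wrist"); save(d,"w16"); s,p,a=state(); print(p,np.degrees(a),s["ft_force"],s["grip_width"])
h=atz(d,(320,195),p[2]+.010); cc=h[:2]-.0515*np.array([np.cos(a+np.pi/2),np.sin(a+np.pi/2)]);print("cap ctr",cc, chw(0,0))
g=chw(0,0)-.5*(cc-p[:2])
plan([*g,.12],92.83,grip=-.5,step=.025)
E
```

```text
[0.551  0.0289 0.2198] 92.70143512903408 [ 0.1993  0.1482 -2.4725] 0.0425070018392113
cap ctr [0.5501 0.0286] [0.5508 0.0276]
[[0.5,0.0,-0.01,0.0,0,0,-0.5],[0.5,0.0,0.0,0.0,0,0,-0.5],[0.5,0.0,-0.01,0.0,0,0,-0.5],[0.5,0.0,0.0,0.0,0,0,-0.5]]
end [0.551  0.0279 0.1198] 92.7
```

View pics/w16.png

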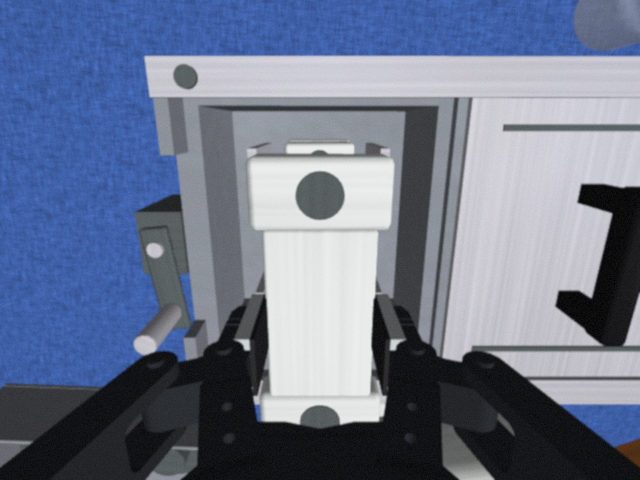

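Aligned with the pile end at (320,150). Contact is expected near TCP 0.079.

Emit:
drive_tool([
  [[0.45,0,-0.01,0,0,0,-0.5],[0.45,0,0,0,0,0,-0.5],[0.45,0,-0.01,0,0,0,-0.5],[0.45,0,0,0,0,0,-0.5],[0,0,0,0,0,0,-0.5]],
])

```text
time_s: 34.35
position: [0.5498, 0.028, 0.1278]
tool_rot: [[-0.006, -0.999, -0.047], [0.001, -0.047, 0.999], [-1.0, 0.006, 0.001]]
ft_force: [-0.6, 0.2, -0.3]
grip_width: 0.0425
```

Emit:
drive_tool([
  [[0.3,0,0,0,0,0,-0.5],[0.2,0,0,0,0,0,-0.5],[0.1,0,0,0,0,0,-0.5],[0.06,0,0,0,0,0,-0.5],[0,0,0,0,0,0,-0.5]],
])

```text
time_s: 34.85
position: [0.5515, 0.0269, 0.0975]
tool_rot: [[0.0, -0.999, -0.046], [-0.0, -0.046, 0.999], [-1.0, -0.0, -0.0]]
ft_force: [0.3, -0.8, -1.4]
grip_width: 0.0425
```

Emit:
drive_tool([
  [[0.06,0,0,0,0,0,-0.5],[0.06,0,0,0,0,0,-0.5],[0.0,0,0,0,0,0,-0.5]],
])

```text
time_s: 35.15
position: [0.5512, 0.0268, 0.0911]
tool_rot: [[-0.001, -0.999, -0.046], [0.0, -0.046, 0.999], [-1.0, 0.001, 0.0]]
ft_force: [-0.4, -0.8, -1.8]
grip_width: 0.0424
```

Emit:
drive_tool([
  [[0.06,0,0,0,0,0,-0.5],[0.06,0,0,0,0,0,-0.5],[0.0,0,0,0,0,0,-0.5]],
])

```text
time_s: 35.45
position: [0.5512, 0.0268, 0.0849]
tool_rot: [[-0.001, -0.999, -0.046], [0.0, -0.046, 0.999], [-1.0, 0.001, 0.0]]
ft_force: [-0.4, -0.3, -2.0]
grip_width: 0.0426
```

Emit:
drive_tool([
  [[0.04,0,0,0,0,0,-0.5],[0.04,0,0,0,0,0,-0.5],[0.0,0,0,0,0,0,-0.5]],
])

```text
time_s: 35.75
position: [0.5513, 0.0269, 0.081]
tool_rot: [[-0.0, -0.999, -0.046], [0.0, -0.046, 0.999], [-1.0, 0.0, 0.0]]
ft_force: [0.6, -0.2, -0.9]
grip_width: 0.0421
```

Emit:
drive_tool([
  [[0.04,0,0,0,0,0,-0.5],[0.0,0,0,0,0,0,-0.5]],
])

```text
time_s: 35.95
position: [0.5513, 0.0268, 0.0791]
tool_rot: [[-0.0, -0.999, -0.046], [0.0, -0.046, 0.999], [-1.0, 0.0, 0.0]]
ft_force: [1.1, 0.1, -1.8]
grip_width: 0.0426
```

Emit:
drive_tool([
  [[0.03,0,0,0,0,0,-0.5],[0.0,0,0,0,0,0,-0.5]],
])

```text
time_s: 36.15
position: [0.5515, 0.0268, 0.0784]
tool_rot: [[0.001, -0.999, -0.046], [-0.0, -0.046, 0.999], [-1.0, -0.001, -0.0]]
ft_force: [-1.6, 0.5, 2.6]
grip_width: 0.0423
```

Emit:
drive_tool([
  [[0.02,0,0,0,0,0,-0.5],[0.0,0,0,0,0,0,-0.5]],
])

```text
time_s: 36.35
position: [0.5515, 0.0268, 0.0784]
tool_rot: [[0.001, -0.999, -0.046], [-0.0, -0.046, 0.999], [-1.0, -0.001, -0.0]]
ft_force: [-5.4, -0.0, 12.6]
grip_width: 0.0426
```

Contact. Releasing, retreating, and checking the pile.

Emit:
drive_tool([
  [[0.0,0,0,0,0,0,0.2],[0,0,0,0,0,0,0.3],[0,0,0,0,0,0,0.3]],
])

```text
time_s: 36.65
position: [0.5515, 0.0268, 0.0767]
tool_rot: [[0.0, -0.999, -0.046], [0.0, -0.046, 0.999], [-1.0, -0.0, 0.0]]
ft_force: [-0.8, 0.1, -0.6]
grip_width: 0.0553
```

Emit:
drive_tool([
  [[-0.1,0,0,0,0,0,0.3],[-0.3,0,0,0,0,0,0.3],[-0.8,0,0,0,0,0,0.3],[-0.9,0,0,0,0,0,0.3],[-0.9,-0.2,0,0,0,0,0.3]],
])

```text
time_s: 37.15
position: [0.5605, 0.0274, 0.2289]
tool_rot: [[-0.001, -0.999, -0.046], [0.0, -0.046, 0.999], [-1.0, 0.001, 0.0]]
ft_force: [1.8, -0.8, 0.1]
grip_width: 0.0556
```

Emit:
drive_tool([
  [[0,-0.3,0,0,0,0,0.1],[0,-0.3,0,0,0,0,0.1],[0,0,0,0,0,0,0.1],[0,0,0,0,0,0,0.1]],
])

```text
time_s: 37.55
position: [0.5909, 0.0287, 0.2265]
tool_rot: [[-0.001, -0.999, -0.046], [0.0, -0.046, 0.999], [-1.0, 0.001, 0.0]]
ft_force: [-0.1, 0.2, -0.4]
grip_width: 0.0471
```

```bash
python3 - <<'E'
from h import *
np.set_printoptions(precision=4,suppress=True)
d=get_image("wrist"); save(d,"w17"); s,p,a=state(); print(p,np.degrees(a),s["ft_force"],s["grip_width"])
print(proj(d,[*chw(0,0),.089])); t=get_image("top"); save(t,"t17"); s=get_image("scene"); save(s,"s17")
print(rec("cap1",t),rec("cap1",s)); 
print("handle pred",proj(d,[*chw(0,.169),.181]), rec("cover_handle",d))
E
```

```text
[0.5908 0.0287 0.2266] 92.6506492335351 [-0.3181 -0.1576 -0.3539] 0.0471835951917826
[320.901  175.4168]
[(0.67, [152.9, 302.7]), (0.46, [350.4, 232.4])] [(0.84, [284.3, 229.2]), (0.66, [467.4, 231.8])]
handle pred [647.3233 197.6651] [(0.83, [547.6, 174.3])]
```

View pics/w17.png

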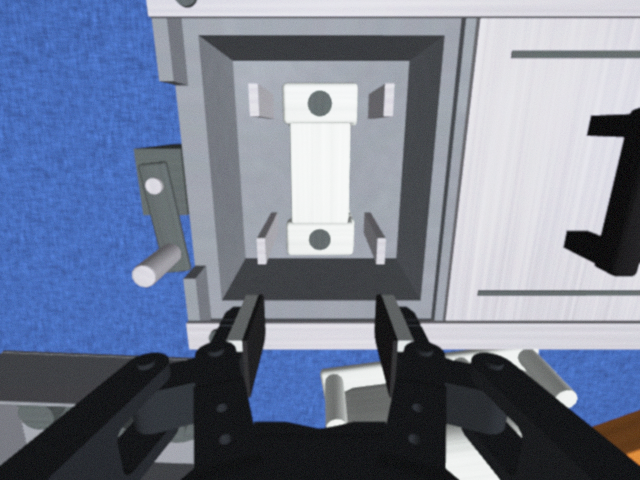

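View pics/s17.png

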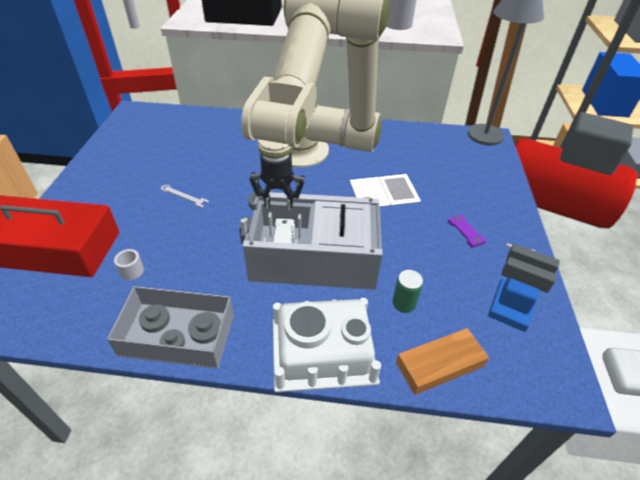

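All three caps are stacked flat: (320,170) against the predicted (321,175). No white cap is left on the bench in either view; only the purple one remains, at scene (467,230). Now the cover handle.

```bash
python3 - <<'E'
from h import *
plan([*chw(0,.169),.225],92.83,grip=-.1,step=.035)
E
```

```text
[[0.01,0.16,0.68,0.0,0,0,-0.1],[0.01,0.17,0.68,0.0,0,0,-0.1],[0.0,0.16,0.68,0.0,0,0,-0.1],[0.01,0.16,0.68,0.0,0,0,-0.1],[0.01,0.17,0.68,0.0,0,0,-0.1]]
end [0.5423 0.1966 0.2249] 92.64
```

Emit:
drive_tool([
  [[0.01,0.16,0.68,0,0,0,-0.1],[0.01,0.17,0.68,0,0,0,-0.1],[0,0.16,0.68,0,0,0,-0.1],[0.01,0.16,0.68,0,0,0,-0.1],[0.01,0.17,0.68,0,0,0,-0.1]],
])

```text
time_s: 38.35
position: [0.5419, 0.1978, 0.225]
tool_rot: [[0.0, -0.999, -0.046], [0.0, -0.046, 0.999], [-1.0, -0.0, -0.0]]
ft_force: [0.8, 0.1, 0.7]
grip_width: 0.0382
```

Emit:
drive_tool([
  [[0,0,0,0,0,0,-0.1],[0,0,0,0,0,0,-0.1]],
])

```text
time_s: 38.55
position: [0.5423, 0.1969, 0.2249]
tool_rot: [[0.0, -0.999, -0.048], [-0.0, -0.048, 0.999], [-1.0, -0.0, -0.0]]
ft_force: [0.8, -0.2, -0.5]
grip_width: 0.0383
```

```bash
python3 - <<'E'
from h import *
np.set_printoptions(precision=4,suppress=True)
d=get_image("wrist"); save(d,"w18"); s,p,a=state(); print(p,np.degrees(a)); print(proj(d,[*chw(0,.169),.181]),proj(d,[*p[:2],.181]),rec("cover_handle",d))
E
```

```text
[0.5426 0.1962 0.2249] 92.64837887758972
[319.177  271.7304] [318.7219 272.0333] [(0.92, [316.8, 213.6])]
```

View pics/w18.png

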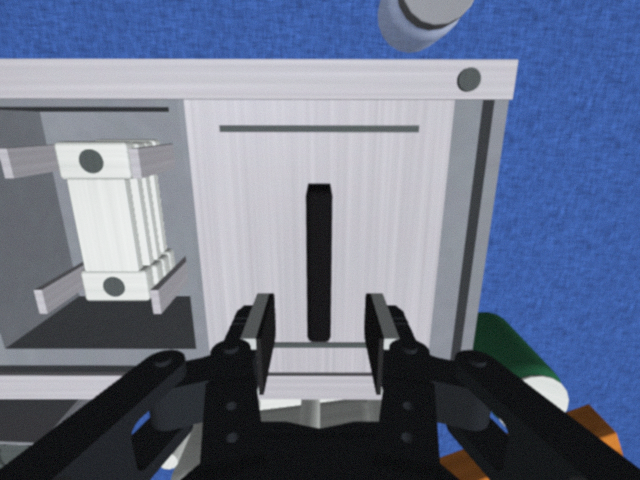

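The handle is centred between the fingers at (319,262), and the stack of caps is visible in the well at left. Gripping.

Emit:
drive_tool([
  [[0.6,0,0,0,0,0,-0.1],[0.6,0,0,0,0,0,-0.1],[0.24,0,0,0,0,0,-0.1],[0,0,0,0,0,0,-0.1],[0,0,0,0,0,0,-0.9]],
], force=80)

```text
time_s: 39.15
position: [0.5433, 0.1963, 0.1539]
tool_rot: [[0.002, -0.999, -0.046], [0.0, -0.046, 0.999], [-1.0, -0.002, 0.0]]
ft_force: [0.8, 0.4, 0.4]
grip_width: 0.025
```

Emit:
drive_tool([
  [[0,0,0,0,0,0,-0.9],[0,0,0,0,0,0,-0.9],[0,0,0,0,0,0,-0.9]],
])

```text
time_s: 39.45
position: [0.5434, 0.1966, 0.1545]
tool_rot: [[0.004, -0.999, -0.046], [0.0, -0.046, 0.999], [-1.0, -0.004, 0.0]]
ft_force: [0.8, -2.0, 6.0]
grip_width: 0.0128
```

Emit:
drive_tool([
  [[-0.06,0,0,0,0,0,-0.9],[-0.05,0,0,0,0,0,-0.9],[0,0,0,0,0,0,-0.9],[0,0,0,0,0,0,-0.9]],
])

```text
time_s: 39.85
position: [0.5423, 0.1966, 0.1579]
tool_rot: [[-0.001, -0.999, -0.046], [-0.0, -0.046, 0.999], [-1.0, 0.001, -0.0]]
ft_force: [0.5, 0.5, -6.6]
grip_width: 0.0126
```

Emit:
drive_tool([
  [[0,0,-0.2,0,0,0,-0.9],[0,0,-0.4,0,0,0,-0.9],[0,-0.01,-0.4,0,0,0,-0.9],[0,0,-0.4,0,0,0,-0.9],[0,0,-0.4,0,0,0,-0.9]],
])

```text
time_s: 40.35
position: [0.5471, 0.1053, 0.1581]
tool_rot: [[-0.0, -0.999, -0.046], [-0.0, -0.046, 0.999], [-1.0, 0.0, -0.0]]
ft_force: [0.5, 0.0, -5.9]
grip_width: 0.0127
```

Emit:
drive_tool([
  [[0,0,-0.4,0,0,0,-0.9],[0,0,-0.4,0,0,0,-0.9],[0,-0.01,-0.4,0,0,0,-0.9],[0,0,-0.28,0,0,0,-0.9],[0,0,-0.1,0,0,0,-0.9]],
])

```text
time_s: 40.85
position: [0.5513, 0.0263, 0.1582]
tool_rot: [[-0.0, -0.999, -0.045], [-0.0, -0.045, 0.999], [-1.0, 0.0, -0.0]]
ft_force: [-0.1, 0.2, -5.5]
grip_width: 0.0124
```

Emit:
drive_tool([
  [[0,0,0,0,0,0,-0.9],[0,0,0,0,0,0,-0.9],[0,0,0,0,0,0,-0.9]],
])

```text
time_s: 41.15
position: [0.5512, 0.0286, 0.1583]
tool_rot: [[-0.0, -0.999, -0.047], [0.0, -0.047, 0.999], [-1.0, 0.0, 0.0]]
ft_force: [-0.3, -0.2, -6.1]
grip_width: 0.0126
```

```bash
python3 - <<'E'
from h import *
np.set_printoptions(precision=4,suppress=True)
s,p,a=state(); print(p,np.degrees(a),s["ft_force"]); c,si=np.cos(CY),np.sin(CY); d=p[:2]-CH; print("chest",c*d[0]+si*d[1],-si*d[0]+c*d[1])
d=get_image("wrist"); save(d,"w19"); 
E
```

```text
[0.5512 0.0286 0.1583] 92.7017183862779 [-0.3489 -0.1528 -6.1209]
chest 0.00048465487643948766 0.0009614150467753773
```

View pics/w19.png

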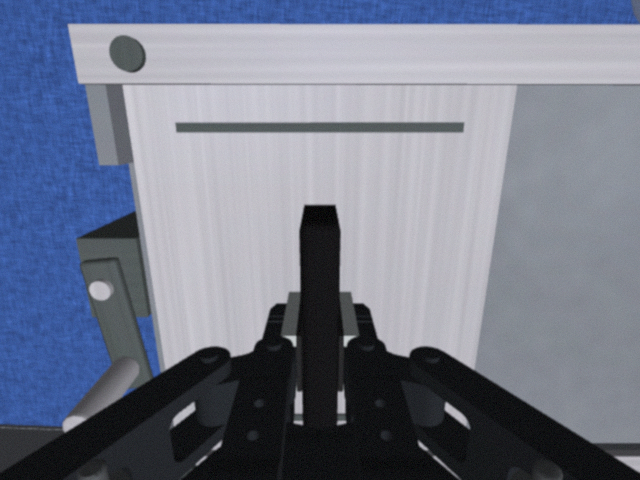

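The cover hovers over the seat, 1 mm off in y. Correcting that and lowering.

Emit:
drive_tool([
  [[0,0,-0.02,0,0,0,-0.9],[0.08,0,0,0,0,0,-0.9],[0.06,0,0,0,0,0,-0.9],[0.04,0,0,0,0,0,-0.9],[0,0,0,0,0,0,-0.9]],
])

```text
time_s: 41.7
position: [0.5512, 0.0269, 0.1489]
tool_rot: [[-0.001, -0.999, -0.046], [0.0, -0.046, 0.999], [-1.0, 0.001, 0.0]]
ft_force: [-0.5, 0.4, -6.5]
grip_width: 0.0125
```

Emit:
drive_tool([
  [[0.04,0,0,0,0,0,-0.9],[0.02,0,0,0,0,0,-0.9],[0,0,0,0,0,0,-0.9]],
])

```text
time_s: 42.0
position: [0.5515, 0.0268, 0.1466]
tool_rot: [[0.0, -0.999, -0.046], [-0.0, -0.046, 0.999], [-1.0, -0.0, -0.0]]
ft_force: [-1.2, 0.6, -2.6]
grip_width: 0.0127
```

Emit:
drive_tool([
  [[0.02,0,0,0,0,0,-0.9],[0.01,0,0,0,0,0,-0.9],[0,0,0,0,0,0,-0.9]],
])

```text
time_s: 42.3
position: [0.5515, 0.0268, 0.1465]
tool_rot: [[0.002, -0.999, -0.046], [-0.0, -0.046, 0.999], [-1.0, -0.002, -0.001]]
ft_force: [-5.3, 0.3, 9.0]
grip_width: 0.0126
```

It is seated, at height 0.1465 as predicted. Releasing.

Emit:
drive_tool([
  [[0,0,0,0,0,0,-0.1],[0,0,0,0,0,0,-0.1],[-0.4,0,0,0,0,0,-0.1],[-0.7,0,0,0,0,0,-0.1],[-0.7,0,0,0,0,0,-0.1]],
])

```text
time_s: 42.8
position: [0.5514, 0.0268, 0.2358]
tool_rot: [[-0.001, -0.999, -0.046], [0.0, -0.046, 0.999], [-1.0, 0.0, 0.0]]
ft_force: [0.4, -0.4, 0.0]
grip_width: 0.0384
```

```bash
python3 - <<'E'
from h import *
np.set_printoptions(precision=4,suppress=True)
s,p,a=state(); print(p,np.degrees(a),s["ft_force"])
d=get_image("wrist"); save(d,"w20")
plan([.58,-.068,.235],-81,grip=-.1)
E
```

```text
[0.5514 0.0268 0.2358] 92.64526767941103 [ 0.4427 -0.3568  0.0328]
[[0.01,-0.02,-0.09,0.14,0,0,-0.1],[0.0,-0.03,-0.08,0.14,0,0,-0.1],[0.01,-0.05,-0.08,0.13,0,0,-0.1],[0.01,-0.05,-0.07,0.14,0,0,-0.1],[0.0,-0.06,-0.06,0.14,0,0,-0.1]]
[[0.01,-0.07,-0.06,0.14,0,0,-0.1],[0.01,-0.08,-0.04,0.13,0,0,-0.1],[0.0,-0.08,-0.04,0.14,0,0,-0.1],[0.01,-0.09,-0.02,0.14,0,0,-0.1],[0.0,-0.09,-0.01,0.14,0,0,-0.1]]
[[0.01,-0.09,0.01,0.14,0,0,-0.1],[0.01,-0.08,0.01,0.13,0,0,-0.1],[0.0,-0.09,0.03,0.14,0,0,-0.1],[0.01,-0.08,0.04,0.14,0,0,-0.1],[0.01,-0.07,0.05,0.14,0,0,-0.1]]
[[0.0,-0.07,0.06,0.13,0,0,-0.1],[0.01,-0.06,0.07,0.14,0,0,-0.1],[0.01,-0.05,0.07,0.14,0,0,-0.1],[0.0,-0.04,0.08,0.14,0,0,-0.1],[0.01,-0.02,0.09,0.14,0,0,-0.1]]
[[0.01,-0.02,0.09,0.13,0,0,-0.1],[0.0,0.0,0.08,0.14,0,0,-0.1]]
end [ 0.5799 -0.0678  0.2351] -80.95
```

View pics/w20.png

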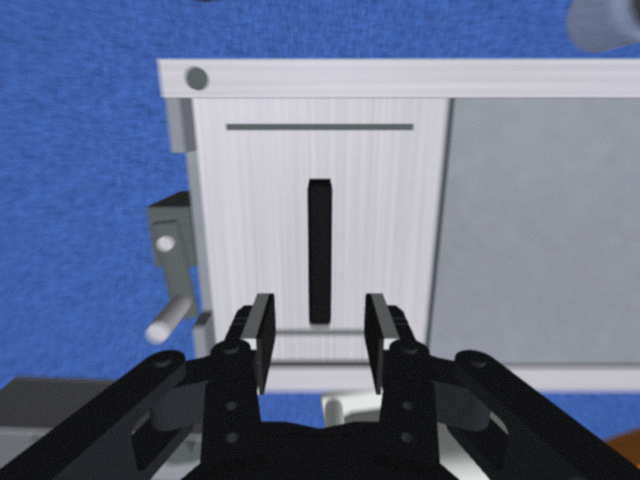

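The cover lies flush in its recess, and the latch post is at (168,320). Turning to the latch.

Emit:
drive_tool([
  [[0.01,-0.02,-0.09,0.14,0,0,-0.1],[0,-0.03,-0.08,0.14,0,0,-0.1],[0.01,-0.05,-0.08,0.13,0,0,-0.1],[0.01,-0.05,-0.07,0.14,0,0,-0.1],[0,-0.06,-0.06,0.14,0,0,-0.1]],
])

```text
time_s: 43.35
position: [0.5578, 0.0053, 0.2332]
tool_rot: [[0.001, -0.796, 0.605], [-0.0, 0.605, 0.796], [-1.0, -0.0, 0.0]]
ft_force: [0.7, -0.6, 0.7]
grip_width: 0.038
```

Emit:
drive_tool([
  [[0.01,-0.07,-0.06,0.14,0,0,-0.1],[0.01,-0.08,-0.04,0.13,0,0,-0.1],[0,-0.08,-0.04,0.14,0,0,-0.1],[0.01,-0.09,-0.02,0.14,0,0,-0.1],[0,-0.09,-0.01,0.14,0,0,-0.1]],
])

```text
time_s: 43.85
position: [0.5636, -0.0166, 0.2316]
tool_rot: [[0.0, -0.229, 0.973], [-0.0, 0.973, 0.229], [-1.0, -0.0, 0.0]]
ft_force: [0.2, 0.5, 0.2]
grip_width: 0.0384
```

Emit:
drive_tool([
  [[0.01,-0.09,0.01,0.14,0,0,-0.1],[0.01,-0.08,0.01,0.13,0,0,-0.1],[0,-0.09,0.03,0.14,0,0,-0.1],[0.01,-0.08,0.04,0.14,0,0,-0.1],[0.01,-0.07,0.05,0.14,0,0,-0.1]],
])

```text
time_s: 44.35
position: [0.57, -0.0377, 0.2297]
tool_rot: [[0.001, 0.443, 0.897], [-0.0, 0.897, -0.443], [-1.0, 0.0, 0.001]]
ft_force: [0.0, -0.4, -0.3]
grip_width: 0.0386
```

Emit:
drive_tool([
  [[0,-0.07,0.06,0.13,0,0,-0.1],[0.01,-0.06,0.07,0.14,0,0,-0.1],[0.01,-0.05,0.07,0.14,0,0,-0.1],[0,-0.04,0.08,0.14,0,0,-0.1],[0.01,-0.02,0.09,0.14,0,0,-0.1]],
])

```text
time_s: 44.85
position: [0.576, -0.0595, 0.2282]
tool_rot: [[0.001, 0.912, 0.41], [-0.0, 0.41, -0.912], [-1.0, 0.0, 0.0]]
ft_force: [-0.1, 0.2, 0.5]
grip_width: 0.0387
```

Emit:
drive_tool([
  [[0.01,-0.02,0.09,0.13,0,0,-0.1],[0,0,0.08,0.14,0,0,-0.1],[0,0,0,0,0,0,-0.1],[0,0,0,0,0,0,-0.1]],
])

```text
time_s: 45.25
position: [0.578, -0.0675, 0.2277]
tool_rot: [[0.0, 0.987, 0.161], [0.0, 0.161, -0.987], [-1.0, 0.0, -0.0]]
ft_force: [-0.7, 0.1, 0.5]
grip_width: 0.0386
```

```bash
python3 - <<'E'
from h import *
np.set_printoptions(precision=4,suppress=True)
s,p,a=state(); print(p,np.degrees(a),s["q"])
d=get_image("wrist"); save(d,"w21"); t=get_image("top"); print(rec("latch_post",d))
print("pred post top",proj(d,[.6004,-.0715,.179]))
q=chw(.045*np.sin(1.46),-.105+.045*np.cos(1.46)); print(q)
plan([*q,.19],-81,grip=-.1)
E
```

```text
[ 0.578  -0.0675  0.2277] -80.7509210910276 [-18.3148  25.18    69.4473   0.0038  85.3665  62.4358]
[(0.75, [328.2, 237.2])]
pred post top [332.7691 232.2172]
[ 0.6004 -0.0701]
[[0.38,0.22,0.06,0.0,0,0,-0.1],[0.38,0.22,0.07,0.0,0,0,-0.1]]
end [ 0.6006 -0.0703  0.1898] -80.83
```

View pics/w21.png

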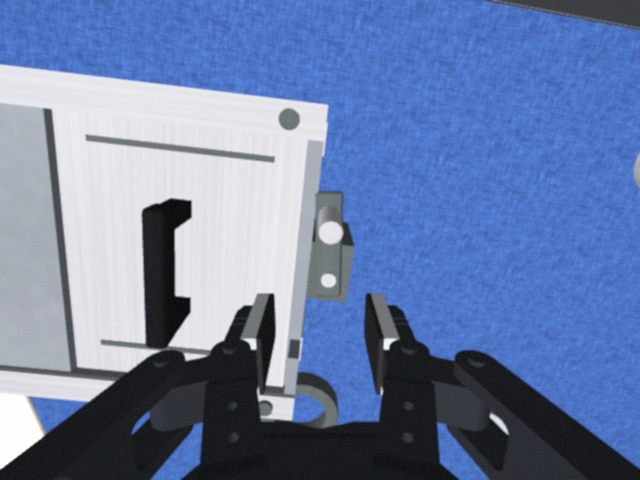

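The post top is at (331,232), as predicted (333,232). Descending around it.

Emit:
drive_tool([
  [[0.3,0.22,0.07,0,0,0,-0.1],[0.3,0.22,0.07,0,0,0,-0.1],[0.0,0,0,0,0,0,-0.1]],
])

```text
time_s: 45.7
position: [0.6006, -0.0708, 0.1957]
tool_rot: [[-0.003, 0.987, 0.159], [0.001, 0.159, -0.987], [-1.0, -0.003, -0.002]]
ft_force: [-0.6, -0.6, -0.2]
grip_width: 0.0382
```

Emit:
drive_tool([
  [[0.5,0,0,0,0,0,-0.1],[0.48,0,0,0,0,0,-0.1],[0,0,0,0,0,0,-0.8],[0,0,0,0,0,0,-0.8],[0,0,0,0,0,0,-0.8]],
], force=20)

```text
time_s: 46.2
position: [0.6005, -0.0709, 0.1496]
tool_rot: [[-0.0, 0.988, 0.158], [0.0, 0.158, -0.988], [-1.0, -0.0, -0.0]]
ft_force: [-2.3, 0.1, -4.7]
grip_width: 0.0137
```

Emit:
drive_tool([
  [[0,0,0,0,0,0,-0.8]],
])

```text
time_s: 46.3
position: [0.6005, -0.0709, 0.1495]
tool_rot: [[0.0, 0.988, 0.157], [-0.0, 0.157, -0.988], [-1.0, 0.0, 0.0]]
ft_force: [-2.4, 0.7, -3.6]
grip_width: 0.0133
```

Emit:
drive_tool([
  [[0,-0.01,-0.13,-0.15,0,0,-0.8],[0,-0.01,-0.14,-0.15,0,0,-0.8],[0,-0.01,-0.13,-0.15,0,0,-0.8],[0,-0.01,-0.14,-0.15,0,0,-0.8],[0,-0.01,-0.13,-0.15,0,0,-0.8]],
])

```text
time_s: 46.8
position: [0.5844, -0.042, 0.1496]
tool_rot: [[0.002, 0.61, 0.792], [0.001, 0.792, -0.61], [-1.0, 0.002, 0.001]]
ft_force: [0.4, 3.7, -3.8]
grip_width: 0.0132
```

Emit:
drive_tool([
  [[0,-0.01,-0.14,-0.15,0,0,-0.8],[0,-0.01,-0.13,-0.15,0,0,-0.8],[0,-0.01,-0.14,-0.15,0,0,-0.8],[0,-0.01,-0.13,-0.15,0,0,-0.8],[0,0,0,0,0,0,-0.8]],
])

```text
time_s: 47.3
position: [0.5587, -0.0316, 0.1496]
tool_rot: [[0.001, 0.058, 0.998], [0.002, 0.998, -0.058], [-1.0, 0.002, 0.001]]
ft_force: [0.6, 7.7, -3.9]
grip_width: 0.0134
```

```bash
python3 - <<'E'
from h import *
s,p,a=state(); d=p[:2]-chw(0,-.105); c,si=np.cos(CY),np.sin(CY); print(p,np.degrees(a),s["ft_force"],s["grip_width"],np.linalg.norm(d),"latch",np.arctan2(c*d[0]+si*d[1],-si*d[0]+c*d[1]))
E
```

```text
[ 0.55872353 -0.03160887  0.14959896] -3.3185355101021488 [ 0.61804409  7.74603316 -3.89980658] 0.013385957771821312 0.045745089819480125 latch 0.10930322186822235
```

One more small step to nearly 0, then release and check.

Emit:
drive_tool([
  [[0,0,-0.08,-0.09,0,0,-0.8],[0,0,0,0,0,0,-0.8]],
])

```text
time_s: 47.5
position: [0.5549, -0.0315, 0.1496]
tool_rot: [[0.001, -0.03, 1.0], [0.002, 1.0, 0.03], [-1.0, 0.002, 0.001]]
ft_force: [-1.3, 7.9, -3.8]
grip_width: 0.0136
```

Emit:
drive_tool([
  [[0,0,0,0,0,0,-0.2],[0,0,0,0,0,0,-0.2],[-0.5,0,0,0,0,0,-0.2],[-0.8,-0.1,0,0,0,0,-0.2],[-0.8,-0.3,0,0,0,0,-0.2]],
])

```text
time_s: 48.0
position: [0.5556, -0.0525, 0.2558]
tool_rot: [[0.001, -0.028, 1.0], [-0.0, 1.0, 0.028], [-1.0, -0.0, 0.001]]
ft_force: [0.7, 0.5, -0.1]
grip_width: 0.0344
```

Emit:
drive_tool([
  [[0,-0.5,0,0,0,0,-0.2],[0,-0.6,0,0,0,0,-0.2],[0,-0.4,0,0,0,0,-0.2],[0,0,0,0,0,0,-0.2],[0,0,0,0,0,0,-0.2]],
])

```text
time_s: 48.5
position: [0.5578, -0.128, 0.2543]
tool_rot: [[0.001, -0.026, 1.0], [-0.0, 1.0, 0.026], [-1.0, -0.0, 0.001]]
ft_force: [-0.2, 0.1, -0.3]
grip_width: 0.034
```

```bash
python3 - <<'E'
from h import *
np.set_printoptions(precision=4,suppress=True)
s,p,a=state(); print(p,np.degrees(a),s["ft_force"],s["time_s"])
d=get_image("wrist"); save(d,"w22"); t=get_image("top"); save(t,"t22"); sc=get_image("scene"); save(sc,"s22")
print("post closed",proj(d,[*chw(0,-.06),.179]),"pivot",proj(d,[*chw(0,-.105),.145]),rec("latch_post",d))
print("cover edges y-/+ at .128",proj(d,[*chw(0,-.08),.128]),proj(d,[*chw(0,.08),.128]), proj(d,[*chw(0,0),.173]))
E
```

```text
[ 0.5578 -0.128   0.2543] 1.4954515493452447 [-0.2078  0.1214 -0.3254] 48.5
post closed [316.1646  88.3363] pivot [318.2548 164.8646] [(0.58, [318.7, 121.8]), (0.55, [308.9, 56.8])]
cover edges y-/+ at .128 [317.4233 126.0281] [ 310.371  -168.9262] [313.2196 -35.7347]
```

View pics/w22.png

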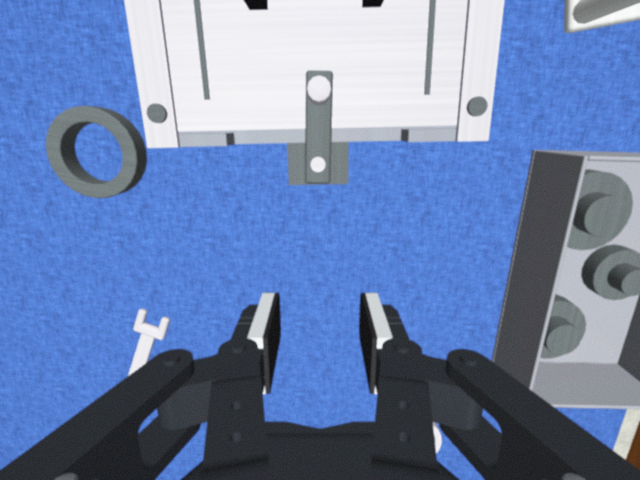

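View pics/s22.png

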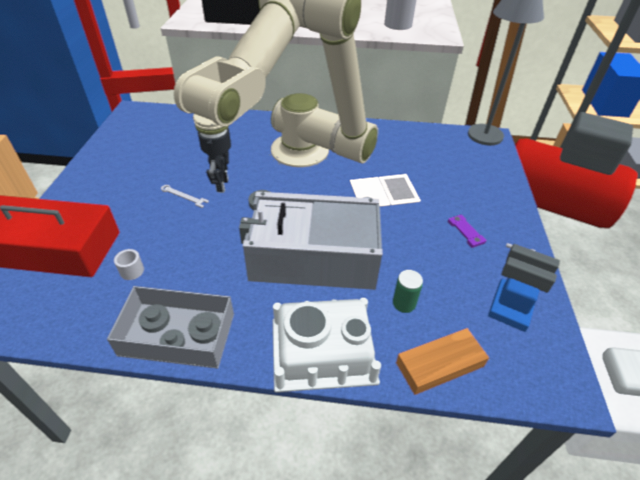

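View pics/t22.png

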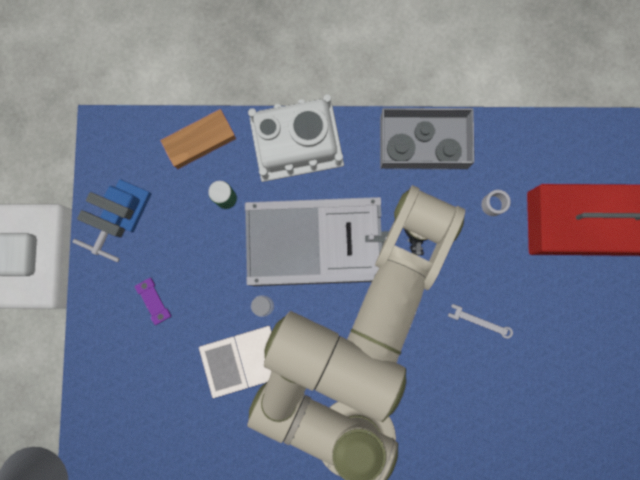

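The wrist view shows the latch post at (319,88) against (316,88) for exactly closed, so under 0.1 rad. The cover edge is at about row 130 against a predicted 126, so about 2 mm, within play. Jar, sleeve and can are where they were, and the gripper is clear. Handing in.

```bash
python3 -c "
from rig import *
print(close_job())"
```

```text
the job is handed in; nothing more can be done
None
```

The job is handed in at about 48 s of the 210 s allowed. All three loose white caps are stacked in the chest, with the cover seated and the latch closed. I left the purple look-alike alone and saw no fourth white cap on the bench.

- **Opening:** I swung the latch to about 1.46 rad, lifted the cover about 13 mm, slid it to y ≈ 0.169 m and set it down on the deck.
- **Placing the caps:** I lowered each cap until I felt contact. The first one pressed with up to about 48 N on the wrist, more than I meant, because my lowering steps ran on past contact (limits: 150 N cap on chest, 120 N wrist). I backed off before releasing it. The other two touched at about 13 N.
- **Closing:** The cover settled at the predicted height, and I swung the latch back over it.

**Last checks:**
- The wrist picture taken before closing showed the caps flat and straight on the pile.
- In the final wrist view, the latch is within about 0.1 rad of closed.
- The cover edge is about 2 mm from where it was predicted, within its play and the 8 mm limit.
- The jar, sleeve and can look unmoved in the top and scene views, and the gripper is clear of everything.
- In that same view, the network's latch-post guesses, (319,122) and (309,57), disagreed with the picture. I went by the visible post at (319,88), which matched the prediction for closed, (316,88).

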